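# Set up the label-stamping jig

### The arm

A 7-joint arm with a two-finger parallel gripper is mounted at the origin on the work surface; the furniture and walls round the work are solid. World frame = base frame: x ahead of the robot, y to its left, z up, the work surface at z = 0. Lengths are in m, angles in rad, forces in N, time in s.
With the tool pointing down it reaches from about 0.425 to 0.875 m from the base axis. Payload 4.7 kg.
Tool frame: the origin (TCP) lies midway between the tips of the shut fingers; the grasp point (between the pads) lies 19 mm behind it; z points along the fingers, y is the line along which they close (so a half turn about z gives the same grasp; the last joint's range is limited). The gripper opens to 87 mm and grips with 3 to 60 N. Pads are 19 mm wide; open, the fingers measure 117 mm over their backs; the gripper's body (75 mm by 190 mm) begins 51 mm behind the grasp point.
Start: joints at [-1.301, 0.321, -0.07, 1.45, 0.023, 1.371, -0.057], TCP at [0.164, 0.629, 0.223] pointing down, gripper open.
Joint ranges: [-2.86, 2.86], [-0.3, 2.09], [-1.38, 1.24], [0.06, 2.45], [-1.56, 4.7], [0.09, 2.05], [-2.69, 2.69]. Speed limits (rad/s): [2.57, 2.57, 3.14, 3.14, 3.14, 3.14, 3.14].

### API

Orientations are given as a rotation vector (axis times angle).
In Python, from bench import ctrl gives the robot as it stands. The module is installed in compiled form; this text tells all that it offers.
- The arm moves only by the shell command python3 -m handwheel 'ROWS' [FORCE]. ROWS is JSON, a list of rows, each a list of 7 numbers: the finger opening in m, from 0 to 0.087, then the shift along the tool's x, y, z in m, then the turn, a rotation vector about the tool's x, y, z in degrees. A call has 1 to 12 rows; each row shifts and turns the commanded pose from where the row before left it, along the tool's axes as they then stand; what a row does not reach is not made up. A row lasts 1/8 s, in which the tool goes at most 62.5 mm and 10.7 degrees, less where a joint would pass 70% of its speed; a pose out of reach is approached as far as the arm can. A call is refused whole if a number of a shift passes 0.0625 or a number of a turn 10.7, either way. A call with a gripper value outside its range is refused whole. The fingers move at their own pace and stop on an object; FORCE is the grip in N (left out, the last holds). Time passes only in rows, so rows that do not move let the fingers close. It gives the time, the measured TCP pose, the force, the opening and the grip force at its end, in the units of the state.
- ctrl.get_state(): the state, without advancing time (a new reading comes with each control period).
- ctrl.get_image(name): name is "side" or "top" or "wrist"; returns (picture, depth): 420x560x3 uint8, blue, green, red; 420x560 float32, m along the optical axis (not along the pixel's ray), 0 where there is no reading.
- ctrl.camera_info(name): a dict with "intrinsics" (3x3 intrinsics, pixels), "D" ([k1, k2, p1, p2, k3] as OpenCV has them; the pictures are not rectified), "R" (3x3) and "t" (3): a world point X has camera coordinates R X + t. Camera axes: x right, y down, z forward; pixel columns grow to the right and rows downward; lengths in m; the calibration is good to about 2 mm. A picture is of the moment at which its call begins: read the wrist's pose just before it. camera_info takes no time and is no camera call; for the wrist camera it gives the pose at the moment of the call.
- ctrl.close_job(): hands the job in; it is judged then, once.
The state is a dict: "time": time; "joint_positions": joint angles; "qd": joint speeds; "joint_torque": joint torques, N m; "position": TCP position; "tool_rot": TCP orientation; "ft_force": force on the tool from outside, world axes, zero at the start; "torque": the same for the moment, N m; "grip_width": opening from 0.0 (shut) to 1.0 (fully open); "grip_force": force on a finger pad.
Only numpy, scipy, OpenCV 4.12 (cv2) and the standard library are available. Lean on these libraries where they do the work, as an engineer would, in place of code of your own. Each camera call takes 0.05 s, during which the arm holds its last target. There are 200 camera calls.

### The job

Set up for stamping labels: lay the bundle of labels flat in the label jig, put the stamping frame on top of it between the same corner guides, and stand the wide stamp in the frame's window, its foot down on the labels. Seat the closed ink pad flat in its holder beside the jig, and stand the small stamp in the wooden well behind the pad. Leave the tally counter, the glue stick and the label roll where they are.

Things in the scene. Friction and masses are not known exactly. Their poses are not given: they have to be found in the camera images.
- labels: Banded bundle of white labels lying flat, 48 (its x) x 72 (y) x 17 mm over the rubber band; the paper is 45 x 70 x 15 mm, so what rests on it stands 15 mm above its underside. Origin: centre of its underside. Grip across the 45 mm side. It lies on the jig's board, centred, x along the jig's x, either way round.
- frame: Loose stamping frame: plain aluminium ring, 50 (x) x 76 (y) x 16 mm, with a window 29 (x) x 53 mm (y) right through, its top edge bevelled 4.5 mm wide. Origin: centre of its underside, in the middle of the window. Grip across its 50 mm outside. It rests on the labels inside the jig's guides (underside 30 mm above the jig's origin), x along the jig's x, either way round.
- wide_stamp: Wooden rubber stamp standing upright: foot 22 (x) x 46 (y) x 22 mm high, then a round handle of 22 mm diameter up to z = 73 mm. Origin: centre of its underside. Grip the handle 40 to 60 mm up, at any yaw. The foot goes through the frame's window (3.5 mm to spare all round) and rests on the labels, 30 mm above the jig's origin.
- ink_pad: Closed ink pad, a flat tin with a teal lid, 62 (x) x 94 (y) x 18 mm. Origin: centre of its underside. Grip across the 62 mm side. In the holder its long side (y) lies along the holder's x, either way round, and its underside on the board.
- small_stamp: Black rubber stamp standing upright: small foot 22 (x) x 30 (y) x 22 mm high, then a round handle of 22 mm diameter up to z = 73 mm. Origin: centre of its underside. Grip the handle 40 to 60 mm up, at any yaw. In the well its x lies along the holder's x, either way round, its foot on the floor of the well.
- jig: Label jig, fixed: plywood board 100 (x) x 118 (y) mm, top 15 mm above the table, with four bent steel corner guides round an opening of 58 (x) x 84 mm (y). The guides rise straight for 23 mm above the board, then flare outward for 6 mm; gaps of 56 mm in the two long sides, along y, leave room for fingers. Origin: underside, under the opening's centre. x points away from the robot, roughly.
- holder: Ink-pad holder, fixed: plywood board 160 (x) x 96 (y) mm, top 11 mm above the table; x roughly away from the robot. Origin: centre of its underside. Pad's place: centre x = -22 mm, four steel corner guides 13 mm high round an opening 102 (x) x 70 mm (y), finger gaps 74 mm in the long sides. Wooden well for the small stamp: centre x = +53 mm, opening 30 (x) x 38 mm (y), bevelled rim, 14 mm deep.
- counter: Bystander: light grey tally counter lying on its back, about 69 x 48 x 20 mm, with a wire finger ring. Origin: underside, near its middle. Not to be moved.
- glue: Bystander: glue stick standing upright, 28 mm diameter, 94 mm high, white cap. Origin: centre of its underside. Not to be moved.
- roll: Bystander: white roll of blank labels lying flat, 68 mm diameter, 39 mm high, small hole. Origin: centre of its underside. Not to be moved. It lies before the fixed bag sealer in the middle of the table, whose raised arm reaches 0.27 m above the table, as does, nearly, the drawer cabinet (0.24 m): carry things over higher or round them.
Not all that is in view belongs to the job. What is shaped like the jig but purple is not meant.

How it is judged:
At the end, for the whole second after the job is handed in: Labels on the jig's board, frame on them, wide stamp through its window on the labels: all level, within 10 mm of the jig's centre (stamp 6 mm of the frame's) and 0.2 rad. Pad flat in the holder (8 mm, 0.15 rad). Small stamp upright on the well's floor. All at rest (x of labels in the frame of jig between -0.01 and 0.01 m and y of labels in the frame of jig between -0.01 and 0.01 m and angle between each of labels, frame, wide_stamp's own z axis and vertical below 0.08 rad and angle between the x axis of each of labels, frame, wide_stamp and the x axis of jig, either way round below 0.2 rad and linear speed of each of labels, frame, wide_stamp, ink_pad, small_stamp below 0.02 m/s and angular speed of each of labels, frame, wide_stamp, ink_pad, small_stamp below 0.2 rad/s and x of frame in the frame of jig between -0.01 and 0.01 m and y of frame in the frame of jig between -0.01 and 0.01 m and x of wide_stamp in the frame of jig between -0.01 and 0.01 m and y of wide_stamp in the frame of jig between -0.01 and 0.01 m and z of labels in the frame of jig between 0.012 and 0.018 m and z of frame in the frame of jig between 0.026 and 0.034 m and z of wide_stamp in the frame of jig between 0.026 and 0.034 m and x of wide_stamp in the frame of frame between -0.006 and 0.006 m and y of wide_stamp in the frame of frame between -0.006 and 0.006 m and x of ink_pad in the frame of holder between -0.03 and -0.014 m and y of ink_pad in the frame of holder between -0.008 and 0.008 m and z of ink_pad in the frame of holder between 0.008 and 0.014 m and angle between ink_pad's own z axis and vertical below 0.06 rad and angle between the y axis of ink_pad and the x axis of holder, either way round below 0.15 rad and x of small_stamp in the frame of holder between 0.045 and 0.061 m and y of small_stamp in the frame of holder between -0.008 and 0.008 m and z of small_stamp in the frame of holder between 0.008 and 0.015 m and angle between small_stamp's own z axis and vertical below 0.1 rad); the robot touches nothing.
It fails at once if the tally counter is pushed away from its place (more than 30 mm) (distance of counter from where it was at the start of the episode above 0.03 m).
It fails at once if the glue stick is pushed away from its place (more than 30 mm) (distance of glue from where it was at the start of the episode above 0.03 m).
It fails at once if the label roll is pushed away from its place (more than 30 mm) (distance of roll from where it was at the start of the episode above 0.03 m).
It fails at once if the glue stick is knocked over (angle between glue's own z axis and vertical above 0.5 rad).
It also fails if it takes over 144 s, if anything falls off the work surface, if the arm or the gripper's body presses on something with over 40 N, if the wrist force passes 120 N, or if a joint passes its speed limit or range.

## Working session

There is one attempt and no reset: what is moved stays moved. The work goes in short steps, Python scripts to look and compute and a shell command to move; the robot and the scene stay as the last step left them, time stands still between calls to the robot, and variables do not carry over. Pictures are saved under pics/ and viewed, at most 14 in all, crops included, and the job is handed in when it is done.

```bash
mkdir -p pics
cat > h.py <<'E'
import numpy as np, cv2, pickle
from bench import ctrl
def grab(n,tag):
    ci=ctrl.camera_info(n); im,d=ctrl.get_image(n)
    pickle.dump((im,d,ci),open(f'pics/{tag}.pkl','wb')); cv2.imwrite(f'pics/{tag}.png',im); return im,d,ci
def load(tag): return pickle.load(open(f'pics/{tag}.pkl','rb'))
def ray(ci,px):
    p=cv2.undistortPoints(np.array(px,float).reshape(-1,1,2),np.array(ci['intrinsics']),np.array(ci['D'])).reshape(-1,2)
    R=np.array(ci['R']);t=np.array(ci['t']).ravel()
    return -R.T@t, np.c_[p,np.ones(len(p))]@R
def plane(ci,px,z):
    o,d=ray(ci,px); return o+d*((z-o[2])/d[:,2])[:,None]
def dpts(ci,d,px):
    o,r=ray(ci,px); px=np.array(px).reshape(-1,2).astype(int); return o+r*d[px[:,1],px[:,0]][:,None]
E
python3 - <<'E'
from h import *
for n in ('top','side','wrist'):
    im,d,ci=grab(n,n+'0'); print(n,np.round(-np.array(ci['R']).T@np.array(ci['t']).ravel(),3),np.round(ci['intrinsics'],1).tolist(),np.round(ci['R'],2).tolist(),(d>0).mean())
s=ctrl.get_state(); print(s)
E
```

```text
top [0.394 0.024 1.192] [[404.5, 0.0, 275.7], [0.0, 404.5, 205.5], [0.0, 0.0, 1.0]] [[0.01, -1.0, -0.0], [-1.0, -0.01, -0.09], [0.09, 0.01, -1.0]] 0.9960544217687075
side [ 0.133 -0.885  0.712] [[430.7, 0.0, 280.9], [0.0, 430.7, 205.0], [0.0, 0.0, 1.0]] [[0.93, -0.37, -0.01], [-0.22, -0.53, -0.82], [0.3, 0.76, -0.57]] 0.9960756802721088
wrist [0.09  0.648 0.385] [[372.0, 0.0, 280.4], [0.0, 372.0, 212.9], [0.0, 0.0, 1.0]] [[0.25, 0.97, -0.0], [0.93, -0.24, 0.28], [0.27, -0.07, -0.96]] 0.9959523809523809
{'time': 0.15, 'joint_positions': array([-1.30090156,  0.3216318 , -0.07011241,  1.45137975,  0.02260688,
        1.37082119, -0.05685437]), 'qd': array([-0.00041369, -0.00228356, -0.0006708 , -0.00353934, -0.00162736,
       -0.00053628, -0.00052108]), 'joint_torque': array([-4.64872574e-04, -4.91793108e+01, -4.05035745e-01, -3.12874746e+01,
       -6.40671677e-02,  4.04932641e-02,  1.28966358e-04]), 'position': array([0.16438407, 0.62843667, 0.22173413]), 'tool_rot': array([-4.00542455e-01, -3.11585188e+00,  2.27679846e-03]), 'ft_force': array([ 0.00741653,  0.71528534, -1.17150344]), 'torque': array([ 0.05660518, -0.00572815,  0.01633356]), 'grip_force': 0.0, 'grip_width': 0.9969016495200149}
```

View pics/top0.png

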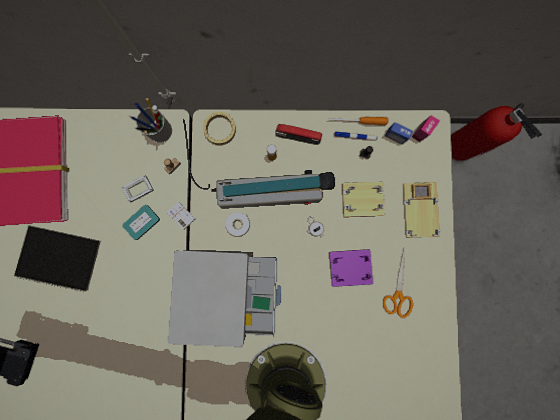

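View pics/side0.png

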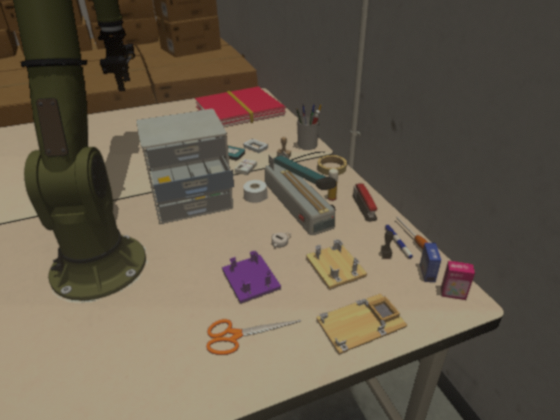

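Top view, candidates: labels (180,215); frame (138,188); closed ink pad, teal (141,222); wide wooden stamp (171,165), not the glue (271,152); small black stamp (367,152). Jig is the yellow board (363,199), not the purple one (351,267). Holder is (421,209). Bystanders are the roll (237,224) and counter (316,227).

Run:
```python
from h import *
im,d,ci=load('top0')
P=dict(labels=(180,215),frame=(130,190),pad=(141,222),wide=(171,165),small=(367,152),jig=(363,199),holder=(421,215),glue=(271,152),roll=(230,224),counter=(316,227),sealer=(275,187),sealend=(327,181),cab=(210,300))
for k,v in P.items(): print(k,np.round(dpts(ci,d,[v])[0],3))
s=ctrl.get_state()
from scipy.spatial.transform import Rotation as Ro
R=Ro.from_rotvec(s['tool_rot']).as_matrix(); print(np.round(R,3))
w=load('wrist0')[2]; Rw=np.array(w['R']); print('cam in tool',np.round(R.T@(-Rw.T@np.array(w['t']).ravel()-s['position']),3),np.round(R.T@Rw.T,3).tolist())
a=im[140:250,110:200];b=im[120:300,310:460]
cv2.imwrite('pics/c1.png',np.hstack([cv2.resize(a,(400,489)),cv2.resize(b,(400,489))]))
```

```text
labels [0.475 0.31  0.01 ]
frame [0.549 0.462 0.002]
pad [0.453 0.42  0.018]
wide [0.616 0.331 0.048]
small [ 0.652 -0.227  0.065]
jig [ 0.524 -0.225  0.013]
holder [ 0.478 -0.392  0.012]
glue [0.646 0.044 0.088]
roll [0.448 0.16  0.037]
counter [ 0.441 -0.086  0.022]
sealer [0.542 0.032 0.133]
sealend [ 0.553 -0.101  0.17 ]
cab [0.263 0.179 0.241]
[[-0.967  0.253 -0.   ]
 [ 0.253  0.967 -0.001]
 [-0.    -0.001 -1.   ]]
cam in tool [ 0.077  0.    -0.163] [[-0.0, -0.961, -0.278], [1.0, 0.0, -0.001], [0.001, -0.278, 0.961]]
```

View pics/c1.png

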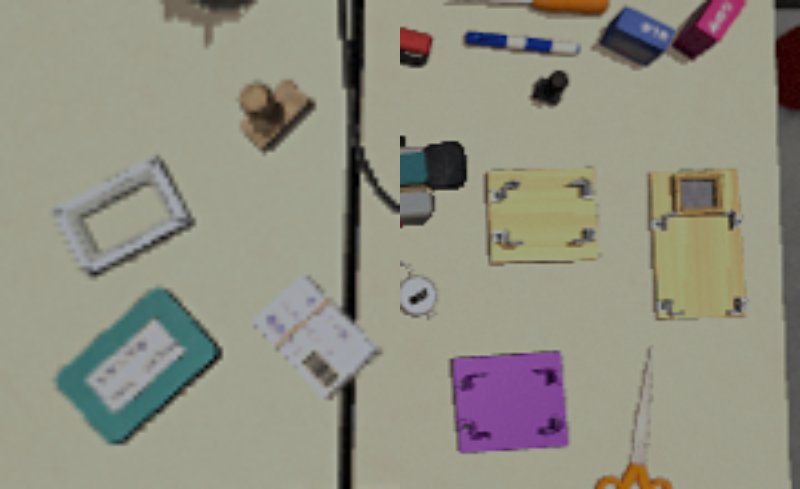

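The crop confirms the choice: frame, teal pad, banded labels and wooden stamp on the left; black stamp, yellow jig and holder with well on the right. Next I look with the wrist camera over the pick-up side.

```bash
python3 -m handwheel '[[0.087,-0.052,-0.018,-0.01,0,0,0],[0.087,-0.052,-0.018,-0.01,0,0,0],[0.087,-0.052,-0.018,-0.01,0,0,0],[0.087,-0.052,-0.018,-0.01,0,0,0],[0.087,-0.052,-0.018,-0.01,0,0,0],[0.087,-0.052,-0.018,-0.01,0,0,0],[0.087,-0.052,-0.018,-0.01,0,0,0],[0.087,-0.045,-0.018,-0.01,0,0,0],[0.087,0,0,0,0,0,0],[0.087,0,0,0,0,0,0]]' 30
python3 -c "
from h import *
grab('wrist','wA')"
python3 -m handwheel '[[0.087,0,-0.05,0,0,0,0],[0.087,0,-0.05,0,0,0,0],[0.087,0,0,0,0,0,0],[0.087,0,0,0,0,0,0]]'
python3 -c "
from h import *
grab('wrist','wB')"
```

```text
time: 1.4
position: [0.5232, 0.3865, 0.302]
tool_rot: [-0.4, -3.115, -0.0]
ft_force: [-0.6, 0.6, 0.5]
grip_width: 0.995
grip_force: 0.0
time: 1.95
position: [0.4973, 0.2912, 0.3027]
tool_rot: [-0.396, -3.116, -0.002]
ft_force: [0.1, 1.1, -0.1]
grip_width: 0.999
grip_force: 0.0
```

View pics/wA.png

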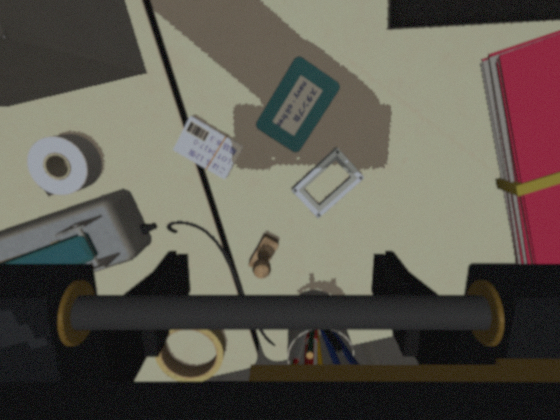

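Wrist view A shows labels at (207,147), pad at (298,104), frame at (327,182) and wide stamp at (265,254). Pen cup and fingers fill the bottom of the image.

```bash
cat >> h.py <<'E'
def hmap(tag):
    im,d,ci=load(tag); h,w=d.shape; u,v=np.meshgrid(np.arange(w),np.arange(h))
    px=np.c_[u.ravel(),v.ravel()]; o,r=ray(ci,px); X=(o+r*d.ravel()[:,None]).reshape(h,w,3); X[d==0]=-1; return im,d,ci,X
def rect(X,m):
    (c,s,a)=cv2.minAreaRect((X[m][:,:2]*1000).astype(np.float32)); 
    if s[0]<s[1]: s=s[::-1]; a+=90
    a=(a+90)%180-90
    return np.round(c,1),np.round(s,1),round(a,1)   # mm, long side first, angle of long side in world
E
python3 - <<'E'
from h import *
box=dict(labels=(.475,.31,.06),frame=(.545,.435,.06),pad=(.453,.42,.07),wide=(.60,.335,.055))
for tag in('wA','wB'):
    im,d,ci,X=hmap(tag)
    t=X[(abs(X[...,0]-.5)<.02)&(abs(X[...,1]-.36)<.02)]; print(tag,'table z',np.round([np.median(t[:,2]),t[:,2].std()],4))
    for k,(x,y,r) in box.items():
        m=((X[...,2]>.005)&(np.hypot(X[...,0]-x,X[...,1]-y)<r)).astype(np.uint8)
        m=cv2.morphologyEx(m,cv2.MORPH_OPEN,np.ones((3,3)))
        n,l,st,ce=cv2.connectedComponentsWithStats(m)
        if n<2: print(k,'none');continue
        i=1+np.argmax(st[1:,4]); mm=l==i; z=X[mm][:,2]
        print(k,n,st[i],'z pct',np.round(np.percentile(z,[5,25,50,75,95]),4),*rect(X,mm))
E
```

```text
wA table z [0.3914 0.088 ]
labels 3 [    0   250   191   170 23406] z pct [0.3305 0.383  0.3914 0.3972 0.4127] [491.7 351.1] [54.5 38.8] 9.7
frame 4 [  294   250   266   170 32807] z pct [0.3409 0.3887 0.3964 0.4073 0.4133] [507.2 425.4] [55.7 54.4] 51.1
pad 4 [   85   264   475   156 45047] z pct [0.3855 0.3901 0.3993 0.4094 0.4137] [502.5 407.7] [110.8  24.5] 78.7
wide 3 [249 233  30  45 819] z pct [0.0124 0.0219 0.0235 0.0684 0.0731] [619.5 337.8] [46.8 22.8] -43.8
wB table z [0.3966 0.1292]
labels 4 [    3   250   557   170 53567] z pct [0.3532 0.3902 0.3979 0.4099 0.4144] [484.7 305.8] [117.1  50.1] 73.7
frame 3 [ 370  148   73   70 1747] z pct [0.0084 0.0136 0.0159 0.0168 0.0179] [551.7 438.1] [75.8 51.1] -61.2
pad 3 [ 339   57   87   96 4470] z pct [0.0171 0.0181 0.0187 0.0193 0.0202] [453.  423.9] [93.4 61.6] -47.2
wide 3 [323 234  32  45 940] z pct [0.0116 0.0217 0.023  0.0662 0.073 ] [619.4 337.4] [46.3 22.7] -44.1
```

Run:
```python
from h import *
box=dict(labels=(.475,.31,.06),frame=(.55,.437,.06),pad=(.453,.422,.065),wide=(.618,.338,.055))
C={}
for tag in('wA','wB'):
    im,d,ci,X=hmap(tag)
    for k,(x,y,r) in box.items():
        m=((X[...,2]>.005)&(X[...,2]<.1)&(np.hypot(X[...,0]-x,X[...,1]-y)<r)).astype(np.uint8)
        n,l,st,ce=cv2.connectedComponentsWithStats(m)
        i=1+np.argmax(st[1:,4]); mm=l==i; z=X[mm][:,2]
        top=mm&(abs(X[...,2]-np.percentile(z,95))<.004)
        v,u=np.nonzero(top); (c,_,_)=cv2.minAreaRect(np.c_[u,v].astype(np.float32)); C[tag,k]=ci,c
        print(tag,k,'z pct',np.round(np.percentile(z,[5,50,95]),4),*rect(X,mm),'top',*rect(X,top))
for k in box:
    (o1,r1),(o2,r2)=[ray(*C[t,k]) for t in('wA','wB')]
    r1,r2=r1[0],r2[0]; s=np.linalg.lstsq(np.c_[r1,-r2],o2-o1,rcond=None)[0]; print(k,'triang',np.round((o1+s[0]*r1+o2+s[1]*r2)/2,4))
t=X[(abs(X[...,0]-.55)<.02)&(abs(X[...,1]-.30)<.02)&(X[...,2]<.1)]; print('table',np.median(t[:,2]))
```

```text
wA labels z pct [0.0149 0.0166 0.0181] [473. 309.] [71.5 47.1] 44.9 top [473.2 309.1] [70.1 46.9] 44.6
wA frame z pct [0.009  0.0161 0.018 ] [551.7 438.3] [75.9 50.3] -61.2 top [551.7 438.3] [75.9 50.3] -61.2
wA pad z pct [0.0173 0.0188 0.0202] [453.1 424.2] [93.3 61.4] -47.2 top [453.1 424.2] [93.2 61.4] -47.2
wA wide z pct [0.0125 0.0234 0.0731] [619.5 337.8] [46.8 22.8] -43.8 top [619.4 338.1] [17.8 17.6] -72.7
wB labels z pct [0.015  0.0166 0.018 ] [473.  308.8] [70.7 47. ] 44.3 top [473.  308.8] [70.4 46.8] 44.6
wB frame z pct [0.0079 0.0159 0.0179] [551.7 438.1] [75.9 51.1] -60.8 top [551.7 438.1] [75.7 51.1] -61.2
wB pad z pct [0.0171 0.0187 0.0202] [453.  423.9] [93.4 61.7] -47.1 top [453.1 423.8] [93.1 61.6] -47.0
wB wide z pct [0.011 0.023 0.073] [619.4 337.4] [46.3 22.7] -44.1 top [619.2 337.5] [17.4 17.3] -11.0
labels triang [0.4722 0.309  0.0164]
frame triang [0.5514 0.4386 0.0148]
pad triang [0.4516 0.4246 0.016 ]
wide triang [0.6203 0.3377 0.0688]
table 0.0008575077461484559
```

Both views agree within 1 mm and the heights match the text. Next I turn for the labels.

```bash
cat >> h.py <<'E'
from scipy.spatial.transform import Rotation as Ro
def plan(x,y,z,psi):   # psi: world angle of tool y, deg
    s=ctrl.get_state(); R=Ro.from_rotvec(s['tool_rot']).as_matrix(); p=s['position']
    cur=np.degrees(np.arctan2(R[1,1],R[0,1])); th=-((psi-cur+180)%360-180)
    def ax(a): a=np.radians(a); return np.array([[-np.sin(a),np.cos(a)],[np.cos(a),np.sin(a)]])
    d=np.array([x,y])-p[:2]
    print('t %.2f pos %s psi %.1f tilt %.2fdeg q7 %.2f w %.1fmm gf %.1f'%(s['time'],np.round(p,4),cur,np.degrees(np.arccos(-R[2,2])),s['joint_positions'][6],s['grip_width']*87,s['grip_force']),'ft',np.round(s['ft_force'],1))
    print(' turn %.1f  mm now-axes %s after-turn-axes %s dz(tool) %.1f'%(th,np.round(ax(cur)@d*1000,1),np.round(ax(psi)@d*1000,1),(p[2]-z)*1000))
E
python3 -m handwheel '[[0.087,0,0,0,0,0,10],[0.087,0,0,0,0,0,10],[0.087,0,0,0,0,0,10],[0.087,0,0,0,0,0,10],[0.087,0,0,0,0,0,10],[0.087,0,0,0,0,0,10],[0.087,0,0,0,0,0,10],[0.087,0,0,0,0,0,10],[0.087,0,0,0,0,0,10],[0.087,0,0,0,0,0,10],[0.087,0,0,0,0,0,10],[0.087,0,0,0,0,0,10]]'
python3 -m handwheel '[[0.087,-0.005,-0.03,0,0,0,0],[0.087,0,0,0.0625,0,0,0],[0.087,0,0,0.0625,0,0,0],[0.087,0,0,0.0625,0,0,0],[0.087,0,0,0,0,0,0],[0.087,0,0,0,0,0,0]]'
python3 -c "
from h import *
plan(.473,.309,.003,-45.4)"
```

```text
time: 3.5
position: [0.4978, 0.2916, 0.302]
tool_rot: [2.9, 1.207, -0.001]
ft_force: [0.7, -0.7, -0.1]
grip_width: 1.005
grip_force: 0.0
time: 4.25
position: [0.4747, 0.3087, 0.1172]
tool_rot: [-2.897, -1.213, -0.005]
ft_force: [0.8, 0.1, -0.0]
grip_width: 0.998
grip_force: 0.0
t 4.25 pos [0.4747 0.3087 0.1172] psi -44.6 tilt 0.17deg q7 -1.34 w 86.8mm gf 0.0 ft [ 0.8  0.1 -0. ]
 turn 0.8  mm now-axes [-1.  -1.4] after-turn-axes [-1.  -1.4] dz(tool) 114.2
```

```bash
python3 -m handwheel '[[0.087,-0.001,-0.001,0.05,0,0,0.8],[0.087,0,0,0.05,0,0,0],[0.087,0,0,0.012,0,0,0],[0.087,0,0,0,0,0,0],[0.0,0,0,0,0,0,0],[0.0,0,0,0,0,0,0],[0.0,0,0,0,0,0,0],[0.0,0,0,0,0,0,0],[0.0,0,0,0,0,0,0],[0.0,0,0,0,0,0,0]]' 25
python3 -c "
from h import *
plan(.473,.309,.003,-45.4)"
```

```text
time: 5.5
position: [0.4722, 0.3068, 0.0031]
tool_rot: [-2.907, -1.191, 0.0]
ft_force: [-1.2, -0.3, 0.9]
grip_width: 0.513
grip_force: 25.0
t 5.50 pos [0.4722 0.3068 0.0031] psi -45.5 tilt 0.00deg q7 -1.32 w 44.6mm gf 25.0 ft [-1.2 -0.3  0.9]
 turn -0.1  mm now-axes [ 2.1 -1. ] after-turn-axes [ 2.1 -1. ] dz(tool) 0.1
```

```bash
python3 -m handwheel '[[0.0,0,0,-0.02,0,0,0],[0.0,0,0,-0.06,0,0,0],[0.0,0,0,-0.06,0,0,0],[0.0,0,0,-0.06,0,0,0],[0.0,0,0,-0.06,0,0,0],[0.0,0,0,-0.06,0,0,0],[0.0,0,0,-0.05,0,0,0],[0,0,0,0,0,0,-10],[0,0,0,0,0,0,-10],[0,0,0,0,0,0,-10],[0,0,0,0,0,0,-10],[0,0,0,0,0,0,-5]]'
python3 -c "
from h import *
plan(.51,-.27,.37,0)"
```

```text
time: 7.0
position: [0.472, 0.3067, 0.3727]
tool_rot: [-2.226, -2.216, 0.001]
ft_force: [-1.1, -1.0, 0.1]
grip_width: 0.513
grip_force: 25.0
t 7.00 pos [0.472  0.3067 0.3727] psi -0.3 tilt 0.04deg q7 -0.60 w 44.6mm gf 25.0 ft [-1.1 -1.   0.1]
 turn -0.3  mm now-axes [-576.5   40.5] after-turn-axes [-576.7   38. ] dz(tool) 2.7
```

```bash
python3 -m handwheel '[[0,-0.04,0.003,0,0,0,0],[0,-0.052,0.003,0,0,0,0],[0,-0.052,0.003,0,0,0,0],[0,-0.052,0.003,0,0,0,0],[0,-0.052,0.003,0,0,0,0],[0,-0.052,0.003,0,0,0,0],[0,-0.052,0.003,0,0,0,0],[0,-0.052,0.003,0,0,0,0],[0,-0.052,0.003,0,0,0,0],[0,-0.052,0.003,0,0,0,0],[0,-0.052,0.003,0,0,0,0],[0,-0.02,0.003,0,0,0,0]]'
python3 -m handwheel '[[0,0,0,0,0,0,0],[0,0,0,0,0,0,0]]' >/dev/null
python3 - <<'E'
from h import *
plan(.51,-.27,.37,0)
grab('wrist','wC')
E
python3 -m handwheel '[[0,-0.05,0,0,0,0,0],[0,-0.05,0,0,0,0,0],[0,0,0,0,0,0,0],[0,0,0,0,0,0,0]]' >/dev/null
python3 - <<'E'
from h import *
plan(.51,-.27,.37,0)
grab('wrist','wD')
E
```

```text
time: 8.5
position: [0.5021, -0.2773, 0.373]
tool_rot: [2.236, 2.206, -0.002]
ft_force: [0.5, 0.4, -0.5]
grip_width: 0.513
grip_force: 25.0
t 8.75 pos [ 0.5039 -0.2721  0.3728] psi -0.4 tilt 0.06deg q7 0.55 w 44.6mm gf 25.0 ft [ 0.7  0.3 -0.4]
 turn -0.4  mm now-axes [2.2 6.1] after-turn-axes [2.1 6.1] dz(tool) 2.8
t 9.30 pos [ 0.5035 -0.3719  0.3729] psi -0.4 tilt 0.09deg q7 0.78 w 44.8mm gf 25.0 ft [ 0.2  1.1 -1.3]
 turn -0.4  mm now-axes [101.9   5.9] after-turn-axes [101.9   6.5] dz(tool) 2.9
```

View pics/wC.png

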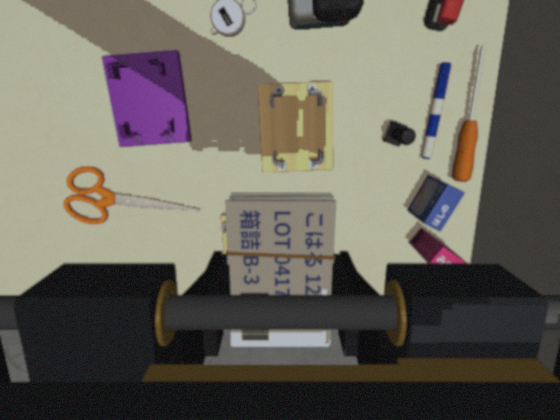

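View C shows the jig at (296,126), the small stamp at (402,134) and the purple decoy at (145,97). The labels are held square and hide the holder.

```bash
cat > m.py <<'E'
from h import *
import sys
def comp(X,x,y,r,z0,z1):
    m=((X[...,2]>z0)&(X[...,2]<z1)&(np.hypot(X[...,0]-x,X[...,1]-y)<r)).astype(np.uint8)
    n,l,st,ce=cv2.connectedComponentsWithStats(m); 
    if n<2: return None
    return l==1+np.argmax(st[1:,4])
E
python3 - <<'E'
from m import *
C={}
for tag in('wC','wD'):
    im,d,ci,X=hmap(tag)
    m=comp(X,.535,-.22,.11,.006,.06)
    print(tag,'jig',*rect(X,m),'z',np.round(np.percentile(X[m][:,2],[10,50,90,99.5]),4))
    g=m&(X[...,2]>.030); print(' guides hull',g.sum(),*rect(X,g))
    v,u=np.nonzero(m); C[tag]=ray(ci,cv2.minAreaRect(np.c_[u,v].astype(np.float32))[0])
    s=comp(X,.66,-.23,.05,.006,.1)
    if s is not None:
        top=s&(X[...,2]>.066); foot=s&(X[...,2]<.03); print(' small',*rect(X,s),'top',*rect(X,top),'foot',*rect(X,foot),np.round(np.percentile(X[s][:,2],[5,50,97]),3))
(o1,r1),(o2,r2)=C['wC'],C['wD']; r1,r2=r1[0],r2[0]; s=np.linalg.lstsq(np.c_[r1,-r2],o2-o1,rcond=None)[0]; print('triang',np.round((o1+s[0]*r1+o2+s[1]*r2)/2,4))
a,b=load('wC')[0][60:190,240:450],load('wD')[0][0:130,240:450]
# held labels: measure
im,d,ci,X=hmap('wC'); m=comp(X,.504,-.27,.045,.372,.40); 
if m is not None: print('held',*rect(X,m),np.round(np.percentile(X[m][:,2],[2,50,98]),4))
E
```

```text
wC jig [ 524.3 -225.1] [118.   99.2] -88.1 z [0.0146 0.0159 0.0177 0.0459]
 guides hull 416 [ 524.6 -225.1] [94.1 68. ] -88.1
 small [ 658.9 -232.8] [29.9 22.3] 72.1 top [ 658.6 -233.2] [19.6 19.2] 88.1 foot [ 658.9 -232.8] [29.9 22.3] 72.1 [0.014 0.031 0.074]
wD jig [ 524.7 -225.7] [116.8 100. ] -88.1 z [0.0146 0.0159 0.018  0.0458]
 guides hull 515 [ 524.4 -225.5] [93.6 67.5] -88.1
 small [ 659.1 -233.7] [29.8 22.7] 71.7 top [ 658.5 -234. ] [20.2 19.1] -64.4 foot [ 659.1 -233.7] [29.8 22.7] 71.7 [0.013 0.032 0.074]
triang [ 5.248e-01 -2.237e-01  5.000e-04]
held [ 502.9 -254.8] [63.7 44.2] -0.2 [0.3742 0.3863 0.3971]
```

Run:
```python
from m import *
for tag in('wC','wD'):
    im,d,ci,X=hmap(tag)
    print(tag)
    for r in range(190,352,10): print(r,im[r,262],np.round(X[r,262],4),np.round(X[r,300],4))
```

```text
wC
190 [155 178 177] [ 0.4756 -0.3148  0.0014] [ 5.315e-01 -3.155e-01  1.000e-04]
200 [ 98 108 110] [ 0.4954 -0.2334  0.3861] [ 0.5112 -0.2337  0.3856]
210 [120 134 139] [ 0.4953 -0.2381  0.3847] [ 0.5112 -0.2378  0.3863]
220 [119 132 138] [ 0.4952 -0.2424  0.3852] [ 0.5113 -0.242   0.3867]
230 [118 130 137] [ 0.4952 -0.2464  0.3864] [ 0.5113 -0.2466  0.3864]
240 [118 129 136] [ 0.495  -0.2513  0.3854] [ 0.5113 -0.2508  0.3872]
250 [117 131 137] [ 0.495  -0.2553  0.387 ] [ 0.5114 -0.2558  0.3861]
260 [117 131 139] [ 0.495  -0.2599  0.3871] [ 0.5114 -0.2604  0.3862]
270 [115 131 137] [ 0.4949 -0.2646  0.3869] [ 0.5115 -0.2651  0.3862]
280 [119 131 139] [ 0.4947 -0.2697  0.3864] [ 0.5115 -0.2697  0.3866]
290 [117 129 135] [ 0.4946 -0.2745  0.3866] [ 0.5115 -0.2747  0.3863]
300 [50 49 49] [ 0.4987 -0.2392  0.4584] [ 0.5075 -0.2389  0.4591]
310 [57 54 56] [ 0.4988 -0.2408  0.4601] [ 0.5075 -0.2409  0.46  ]
320 [56 56 56] [ 0.4988 -0.2426  0.4614] [ 0.5075 -0.2428  0.4612]
330 [60 64 67] [ 0.4943 -0.2944  0.3871] [ 0.5117 -0.2951  0.3863]
340 [134 138 135] [ 0.4941 -0.3001  0.3865] [ 0.51
[... 567 characters left out ...]
557  0.386 ]
260 [120 131 137] [ 0.4946 -0.3597  0.3873] [ 0.511  -0.3601  0.3866]
270 [121 133 139] [ 0.4944 -0.3649  0.3861] [ 0.5111 -0.3652  0.3858]
280 [115 128 135] [ 0.4944 -0.3693  0.387 ] [ 0.5111 -0.3701  0.3856]
290 [119 132 138] [ 0.4943 -0.3741  0.387 ] [ 0.5112 -0.3747  0.3862]
300 [42 43 47] [ 0.4983 -0.339   0.4587] [ 0.5071 -0.3391  0.4586]
310 [59 57 56] [ 0.4984 -0.3401  0.4613] [ 0.5071 -0.3408  0.4602]
320 [56 54 54] [ 0.4983 -0.3431  0.4606] [ 0.507  -0.3426  0.4615]
330 [63 65 69] [ 0.4939 -0.3942  0.3874] [ 0.5112 -0.3941  0.3876]
340 [139 142 139] [ 0.4937 -0.4005  0.3858] [ 0.5113 -0.3999  0.3869]
350 [ 96 100 100] [ 0.4262 -1.2126 -0.714 ] [ 0.5748 -1.216  -0.7172]
```

```bash
python3 -m handwheel '[[0,0.05,0.007,0.04,0,0,-1],[0,0.05,0.007,0.06,0,0,-1],[0,0.042,0.006,0.06,0,0,0],[0,0,0,0.06,0,0,0],[0,0,0,0.03,0,0,0],[0,0,0,0,0,0,0],[0,0,0,0,0,0,0]]'
python3 -c "
from h import *
plan(.5246,-.2288,.020,1.9)"
```

```text
time: 10.22
position: [0.5207, -0.2486, 0.1472]
tool_rot: [2.188, 2.252, 0.003]
ft_force: [0.1, 0.4, 1.0]
grip_width: 0.516
grip_force: 25.0
t 10.22 pos [ 0.5207 -0.2486  0.1472] psi 1.6 tilt 0.16deg q7 0.62 w 44.9mm gf 25.0 ft [0.1 0.4 1. ]
 turn -0.3  mm now-axes [19.7  4.5] after-turn-axes [19.7  4.6] dz(tool) 127.2
```

```bash
python3 -m handwheel '[[0,0.02,0.0045,0.02,0,0,0],[0,0,0,0.04,0,0,0],[0,0,0,0,0,0,0],[0,0,0,0,0,0,0]]'
python3 -c "
from h import *
plan(.5246,-.2288,.020,1.9)"
```

```text
time: 10.72
position: [0.5246, -0.2301, 0.0877]
tool_rot: [2.19, 2.249, 0.002]
ft_force: [-0.4, -1.2, -0.2]
grip_width: 0.514
grip_force: 25.0
t 10.72 pos [ 0.5246 -0.2301  0.0877] psi 1.5 tilt 0.19deg q7 0.63 w 44.7mm gf 25.0 ft [-0.4 -1.2 -0.2]
 turn -0.4  mm now-axes [1.3 0. ] after-turn-axes [1.3 0. ] dz(tool) 67.7
```

```bash
python3 -m handwheel '[[0,0.001,0,0.025,0,0,0],[0,0,0,0.02,0,0,0],[0,0,0,0.015,0,0,0],[0,0,0,0.008,0,0,0],[0,0,0,0,0,0,0],[0,0,0,0,0,0,0]]'
python3 -c "
from h import *
plan(.5246,-.2288,.020,1.9)"
```

```text
time: 11.48
position: [0.5235, -0.2283, 0.0176]
tool_rot: [2.191, 2.251, 0.0]
ft_force: [0.2, 0.7, -0.6]
grip_width: 0.518
grip_force: 25.0
t 11.47 pos [ 0.5235 -0.2283  0.0176] psi 1.5 tilt 0.03deg q7 0.69 w 45.1mm gf 25.0 ft [ 0.2  0.7 -0.6]
 turn -0.4  mm now-axes [-0.5  1.1] after-turn-axes [-0.5  1.1] dz(tool) -2.4
```

```bash
python3 -m handwheel '[[0.087,0,0,0,0,0,0],[0.087,0,0,0,0,0,0],[0.087,0,0,0,0,0,0],[0.087,0,0,-0.04,0,0,0],[0.087,0,0,-0.06,0,0,0],[0.087,0,0,-0.06,0,0,0],[0.087,0,0,-0.06,0,0,0],[0.087,0,0,-0.06,0,0,0],[0.087,-0.06,0,0,0,0,0],[0.087,-0.06,0,0,0,0,0],[0.087,-0.06,0,0,0,0,0],[0.087,0,0,0,0,0,0]]'
python3 -m handwheel '[[0.087,0,0,0,0,0,0]]'
python3 -c "
from h import *
grab('wrist','wE')"
python3 -m handwheel '[[0.087,-0.05,0,0,0,0,0],[0.087,-0.05,0,0,0,0,0],[0.087,0,0,0,0,0,0],[0.087,0,0,0,0,0,0]]'
python3 -c "
from h import *
grab('wrist','wF')"
```

```text
time: 12.98
position: [0.5239, -0.4147, 0.296]
tool_rot: [-2.203, -2.239, 0.009]
ft_force: [-0.5, 1.1, 0.9]
grip_width: 1.0
grip_force: 0.0
time: 13.1
position: [0.528, -0.4079, 0.2969]
tool_rot: [-2.191, -2.25, -0.0]
ft_force: [0.2, -0.2, 0.2]
grip_width: 1.0
grip_force: 0.0
time: 13.65
position: [0.5322, -0.506, 0.2977]
tool_rot: [2.188, 2.254, 0.003]
ft_force: [-0.3, -0.4, -0.0]
grip_width: 0.999
grip_force: 0.0
```

View pics/wE.png

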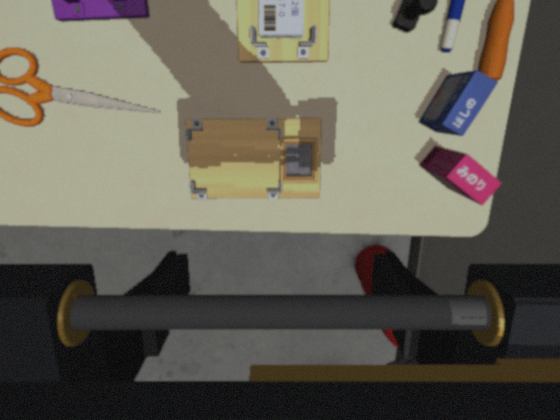

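View E shows the holder at (254,158) with its well at (300,158). The labels lie in the jig at (285,15), partly out of view.

Run:
```python
from m import *
C={}
for tag in('wE','wF'):
    im,d,ci,X=hmap(tag)
    m=comp(X,.52,-.40,.13,.006,.06)
    print(tag,'holder',*rect(X,m),'z',np.round(np.percentile(X[m][:,2],[10,50,90,99.5]),4))
    z=X[...,2]; g=m&(z>.0175); 
    n,l,st,ce=cv2.connectedComponentsWithStats(g.astype(np.uint8))
    for i in range(1,n):
        if st[i,4]>12: print('  comp',st[i,4],*rect(X,l==i),np.round(np.percentile(X[l==i][:,2],[50,95]),4))
    lab=comp(X,.5245,-.225,.05,.025,.038)
    if lab is not None: print(' labels',*rect(X,lab),np.median(z[lab]))
    b=comp(X,.65,-.42,.09,.01,.2); print(' box',*rect(X,b),z[b].max())
```

```text
wE holder [ 494.9 -394.3] [160.3  97.4] 2.3 z [0.0108 0.0121 0.0227 0.0269]
  comp 111 [ 423.4 -362.3] [22.4 11.8] 39.0 [0.024  0.0262]
  comp 1078 [ 540.1 -393.5] [77.6 59.6] -88.2 [0.0251 0.0269]
  comp 112 [ 428.4 -427.9] [17.8 14.7] 0.8 [0.0236 0.0258]
 labels [ 523.5 -244.3] [46.5 33.1] 1.2 0.03164263961214431
 box [ 725.1 -399.4] [53. 30.] -35.5 0.0858313335435732
wF holder [ 495.1 -394.9] [159.7  97.1] 1.8 z [0.0108 0.012  0.0226 0.027 ]
  comp 144 [ 426.2 -365.8] [17.9 14.7] 2.2 [0.0239 0.0257]
  comp 1228 [ 540.1 -393.2] [77.3 59.4] -87.4 [0.025  0.0269]
  comp 112 [ 428.  -428.5] [18.3 14. ] 1.8 [0.0238 0.0265]
 box [ 725.4 -400.1] [52.8 30.8] -35.1 0.08566639665095305
```

```bash
python3 -m handwheel '[[0.087,0.05,0.01,0,0,0,0],[0.087,0.05,0.025,0,0,0,0],[0.087,0.05,0.025,0,0,0,0],[0.087,0.05,0.025,0,0,0,0],[0.087,0.045,0.025,0,0,0,0],[0.087,0.025,0.025,0.02,0,0,0],[0.087,0,0,0.06,0,0,10],[0.087,0,0,0.06,0,0,10],[0.087,0,0,0,0,0,0],[0.087,0,0,0,0,0,0]]'
python3 -c "
from h import *
plan(.6588,-.2333,.031,-18)"
```

```text
time: 14.95
position: [0.6599, -0.2336, 0.1604]
tool_rot: [2.542, 1.841, 0.004]
ft_force: [0.1, 0.7, 0.7]
grip_width: 0.999
grip_force: 0.0
t 14.95 pos [ 0.6599 -0.2336  0.1604] psi -18.2 tilt 0.20deg q7 0.31 w 86.9mm gf 0.0 ft [0.1 0.7 0.7]
 turn -0.2  mm now-axes [-0.  -1.1] after-turn-axes [-0.  -1.1] dz(tool) 129.4
```

```bash
python3 -m handwheel '[[0.087,0,-0.001,0.05,0,0,0],[0.087,0,0,0.05,0,0,0],[0.087,0,0,0.029,0,0,0],[0.087,0,0,0,0,0,0],[0.0,0,0,0,0,0,0],[0.0,0,0,0,0,0,0],[0.0,0,0,0,0,0,0],[0.0,0,0,0,0,0,0],[0.0,0,0,0,0,0,0],[0.0,0,0,0,0,0,0],[0.0,0,0,0,0,0,0]]' 20
python3 -c "
from h import *
plan(.6588,-.2333,.031,-18)"
```

```text
time: 16.32
position: [0.6575, -0.2342, 0.0283]
tool_rot: [2.549, 1.836, 0.0]
ft_force: [0.3, -0.7, 0.1]
grip_width: 0.289
grip_force: 0.1
t 16.32 pos [ 0.6575 -0.2342  0.0283] psi -18.5 tilt 0.00deg q7 0.36 w 25.1mm gf 0.1 ft [ 0.3 -0.7  0.1]
 turn -0.5  mm now-axes [1.2 1. ] after-turn-axes [1.2 1. ] dz(tool) -2.7
```

```bash
python3 -m handwheel '[[0.0,0,0,0,0,0,0],[0.0,0,0,0,0,0,0],[0,0,0,-0.04,0,0,0],[0,0,0,-0.06,0,0,0],[0,0,0,-0.06,0,0,-10],[0,0,0,0,0,0,-10.3],[0,-0.035,-0.026,0,0,0,0],[0,-0.04,-0.03,0,0,0,0],[0,-0.04,-0.03,0,0,0,0],[0,-0.04,-0.03,0,0,0,0],[0,0,0,0,0,0,0],[0,0,0,0,0,0,0]]'
python3 - <<'E'
from m import *
plan(.548,-.3927,.042,2.05)
grab('wrist','wG'); im,d,ci,X=hmap('wG'); p=ctrl.get_state()['position']
for c in range(250,315,4): print(c,[np.round(X[r,c],3).tolist() for r in(250,270,285)])
E
```

```text
time: 17.82
position: [0.5469, -0.3923, 0.1883]
tool_rot: [-2.185, -2.256, -0.002]
ft_force: [0.6, 0.3, 0.1]
grip_width: 0.248
grip_force: 20.0
t 17.82 pos [ 0.5469 -0.3923  0.1883] psi 1.8 tilt 0.07deg q7 0.90 w 21.6mm gf 20.0 ft [0.6 0.3 0.1]
 turn -0.2  mm now-axes [-0.4  1.1] after-turn-axes [-0.4  1.1] dz(tool) 146.3
250 [[0.517, -0.457, 0.002], [0.533, -0.382, 0.209], [0.534, -0.382, 0.222]]
254 [[0.521, -0.457, 0.001], [0.534, -0.383, 0.208], [0.535, -0.387, 0.212]]
258 [[0.534, -0.386, 0.177], [0.535, -0.397, 0.177], [0.537, -0.385, 0.217]]
262 [[0.537, -0.384, 0.183], [0.537, -0.395, 0.182], [0.538, -0.382, 0.222]]
266 [[0.539, -0.384, 0.182], [0.539, -0.395, 0.182], [0.54, -0.38, 0.226]]
270 [[0.541, -0.384, 0.183], [0.541, -0.387, 0.199], [0.542, -0.38, 0.226]]
274 [[0.542, -0.383, 0.184], [0.543, -0.383, 0.207], [0.543, -0.38, 0.226]]
278 [[0.544, -0.383, 0.185], [0.544, -0.382, 0.209], [0.545, -0.38, 0.227]]
282 [[0.546, -0.383, 0.185], [0.546, -0.382, 0.208], [0.546, -0.38, 0.226]]
286 [[0.548, -0.383, 0.183], [0.548, -0.382, 0.208], [0.547, -0.38, 0.227]]
290 [[0.55, -0.383, 0.182], [0.55, -0.386, 0.2], [0.549, -0.38, 0.226]]
294 [[0.552, -0.384, 0.181], [0.552, -0.389, 0.194], [0.55, -0.38, 0.225]]
298 [[0.554, -0.383, 0.182], [0.555, -0.394, 0.182], [0.552, -0.381, 0.223]]
302 [[0.556, -0.383, 0.183], [0.557, -0.395, 0.181], [0.554, -0.384, 0.219]]
306 [[0.574, -0.455, 0.001], [0.556, -0.382, 0.208], [0.556, -0.388, 0.209]]
310 [[0.578, -0.455, 0.003], [0.558, -0.382, 0.209], [0.557, -0.384, 0.219]]
314 [[0.582, -0.455, 0.001], [0.56, -0.382, 0.208], [0.558, -0.382, 0.222]]
```

View pics/wG.png

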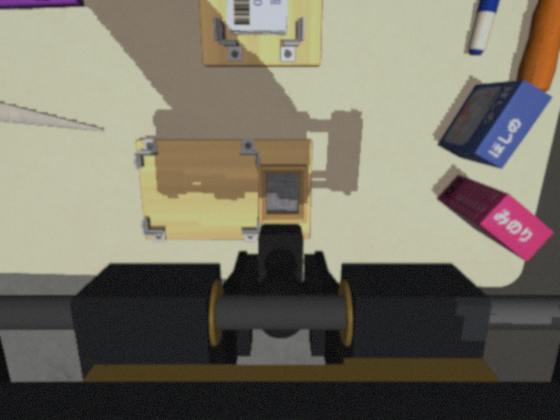

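View G shows the stamp upright in the fingers at (281,250), with the well at (284,190) in front of it.

```bash
python3 - <<'E'
from m import *
for t in('wE','wF','wG'):
    im,d,ci,X=hmap(t); rim=comp(X,.548,-.393,.033,.0225,.035)
    x,y=X[rim][:,0],X[rim][:,1]; print(t,'rim',*rect(X,rim),rim.sum())
plan(.549,-.393,.040,2.05)
E
python3 -m handwheel '[[0,0,0.002,0.05,0,0,0],[0,0,0,0.04,0,0,0],[0,0,0,0.02,0,0,0],[0,0,0,0,0,0,0],[0,0,0,0,0,0,0]]'
python3 -c "
from h import *
plan(.549,-.393,.040,2.05)"
```

```text
wE rim [ 548.1 -392.7] [51.7 43.8] -88.5 795
wF rim [ 547.8 -393.3] [51.4 44.2] -88.4 923
wG rim [ 547.7 -392.5] [52.4 44.1] -88.7 1314
t 17.88 pos [ 0.5477 -0.3914  0.1881] psi 1.9 tilt 0.08deg q7 0.90 w 21.4mm gf 20.0 ft [ 0.4 -0.8 -0.3]
 turn -0.1  mm now-axes [-1.7  1.3] after-turn-axes [-1.7  1.3] dz(tool) 148.1
time: 18.5
position: [0.5497, -0.3934, 0.0802]
tool_rot: [2.183, 2.256, 0.001]
ft_force: [-1.3, -1.1, -0.1]
grip_width: 0.251
grip_force: 20.0
t 18.50 pos [ 0.5497 -0.3934  0.0802] psi 1.9 tilt 0.16deg q7 0.95 w 21.9mm gf 20.0 ft [-1.3 -1.1 -0.1]
 turn -0.2  mm now-axes [ 0.4 -0.7] after-turn-axes [ 0.4 -0.7] dz(tool) 40.2
```

```bash
python3 -m handwheel '[[0,0,-0.001,0.015,0,0,0],[0,0,0,0.012,0,0,0],[0,0,0,0.008,0,0,0],[0,0,0,0.006,0,0,0],[0,0,0,0,0,0,0],[0,0,0,0,0,0,0]]'
python3 -c "
from h import *
plan(.548,-.3927,.040,2.05)"
```

```text
time: 19.25
position: [0.5474, -0.3929, 0.039]
tool_rot: [-2.185, -2.256, -0.001]
ft_force: [-3.3, 3.7, 9.8]
grip_width: 0.247
grip_force: 20.0
t 19.25 pos [ 0.5474 -0.3929  0.039 ] psi 1.8 tilt 0.05deg q7 0.97 w 21.5mm gf 20.0 ft [-3.3  3.7  9.8]
 turn -0.2  mm now-axes [0.2 0.6] after-turn-axes [0.2 0.6] dz(tool) -1.0
```

```bash
python3 -m handwheel '[[0.087,0,0,0,0,0,0],[0.087,0,0,0,0,0,0],[0.087,0,0,0,0,0,0],[0.087,0,0,0,0,0,0],[0.087,0,0,-0.03,0,0,0],[0.087,0,0,-0.06,0,0,0],[0.087,0,0,-0.06,0,0,0],[0.087,0,0,-0.06,0,0,0],[0.087,0,0,-0.06,0,0,0],[0.087,0,0,-0.05,0,0,0],[0.087,0.03,0,0,0,0,0],[0.087,0.06,0,0,0,0,0]]'
python3 -c "
from h import *
grab('wrist','wH')"
python3 -m handwheel '[[0.087,0.06,0,0,0,0,0],[0.087,0.06,0,0,0,0,0],[0.087,0.06,0,0,0,0,0],[0.087,0.06,0,0,0,0,0],[0.087,0.06,0,0,0,0,0],[0.087,0.06,0,0,0,0,0],[0.087,0.06,0,0,0,0,0],[0.087,0.06,0,0,0,0,0],[0.087,0.06,0,0,0,0,0],[0.087,0.06,0,0,0,0,0],[0.087,0.06,0,0,0,0,0],[0.087,0.06,0,0,0,0,0]]'
python3 -m handwheel '[[0.087,0,0,0,0,0,-9],[0.087,0,0,0,0,0,-9],[0.087,0,0,0,0,0,-9],[0.087,0,0,0,0,0,0]]'
python3 -c "
from h import *
plan(.5517,.4382,.003,28.8)
from m import *
im,d,ci,X=hmap('wH'); s=comp(X,.548,-.393,.05,.028,.2); t=s&(X[...,2]>.075)
print(*rect(X,s),*rect(X,t),np.percentile(X[t][:,2],[50,98]))"
```

```text
time: 20.75
position: [0.5436, -0.305, 0.3579]
tool_rot: [2.19, 2.249, -0.002]
ft_force: [1.0, 1.6, 0.2]
grip_width: 0.996
grip_force: 0.0
time: 22.3
position: [0.5213, 0.4186, 0.3574]
tool_rot: [-2.185, -2.257, -0.001]
ft_force: [1.5, -0.5, 0.6]
grip_width: 1.0
grip_force: 0.0
time: 22.8
position: [0.5216, 0.4167, 0.3572]
tool_rot: [-1.6, -2.703, 0.0]
ft_force: [0.0, 0.4, 0.5]
grip_width: 1.001
grip_force: 0.0
t 22.80 pos [0.5216 0.4167 0.3572] psi 28.7 tilt 0.02deg q7 -0.10 w 87.1mm gf 0.0 ft [0.  0.4 0.5]
 turn -0.1  mm now-axes [ 4.4 36.7] after-turn-axes [ 4.3 36.7] dz(tool) 354.2
[ 546.3 -386.8] [24.  21.6] -87.4 [ 546.8 -388.8] [20.8 19.3] 5.4 [0.08283309 0.08523482]
```

```bash
python3 - <<'E'
from m import *
for t in('wA','wB'):
    im,d,ci,X=hmap(t); m=(X[...,2]>.05)&(X[...,2]<.22)&(X[...,0]>.4)&(X[...,1]>.28)
    n,l,st,ce=cv2.connectedComponentsWithStats(m.astype(np.uint8))
    for i in range(1,n):
        if st[i,4]>40: print(t,*rect(X,l==i),X[l==i][:,2].max())
E
python3 -m handwheel '[[0.087,0.004,0.037,0,0,0,0],[0.087,0,0,0.06,0,0,0],[0.087,0,0,0.06,0,0,0],[0.087,0,0,0.06,0,0,0],[0.087,0,0,0.06,0,0,0],[0.087,0,0,0.03,0,0,0],[0.087,0,0,0,0,0,0],[0.087,0,0,0,0,0,0]]'
python3 -c "
from h import *
plan(.5517,.4382,.003,28.8)"
```

```text
wA [618.3 338. ] [20.9 18.7] 75.4 0.07478697591039729
wA [726.1 380.2] [77.1 75.4] -26.1 0.15473747969013235
wB [618.4 337.7] [19.8 19.4] -43.7 0.07498053271794969
wB [729.2 364.8] [83.3 45.4] 16.7 0.1533510090984873
time: 23.8
position: [0.5531, 0.4388, 0.0894]
tool_rot: [1.599, 2.703, 0.004]
ft_force: [0.5, -0.3, 1.1]
grip_width: 1.0
grip_force: 0.0
t 23.80 pos [0.5531 0.4388 0.0894] psi 28.8 tilt 0.17deg q7 -0.04 w 87.0mm gf 0.0 ft [ 0.5 -0.3  1.1]
 turn -0.0  mm now-axes [ 0.1 -1.5] after-turn-axes [ 0.1 -1.5] dz(tool) 86.4
```

```bash
python3 -m handwheel '[[0.087,0,-0.001,0.05,0,0,0],[0.087,0,0,0.025,0,0,0],[0.087,0,0,0.011,0,0,0],[0.087,0,0,0,0,0,0],[0.0,0,0,0,0,0,0],[0.0,0,0,0,0,0,0],[0.0,0,0,0,0,0,0],[0.0,0,0,0,0,0,0],[0.0,0,0,0,0,0,0],[0.0,0,0,0,0,0,0]]' 30
python3 -c "
from h import *
plan(.5517,.4382,.003,28.8)"
```

```text
time: 25.05
position: [0.5512, 0.4378, 0.0016]
tool_rot: [1.598, 2.705, 0.001]
ft_force: [-0.1, 0.9, 1.5]
grip_width: 0.569
grip_force: 30.0
t 25.05 pos [0.5512 0.4378 0.0016] psi 28.8 tilt 0.03deg q7 -0.01 w 49.5mm gf 30.0 ft [-0.1  0.9  1.5]
 turn 0.0  mm now-axes [0.1 0.6] after-turn-axes [0.1 0.6] dz(tool) -1.4
```

```bash
python3 -m handwheel '[[0.0,0,0,-0.02,0,0,0],[0.0,0,0,-0.06,0,0,0],[0.0,0,0,-0.06,0,0,0],[0.0,0,0,-0.06,0,0,9],[0.0,0,0,-0.06,0,0,9],[0.0,0,0,-0.06,0,0,9],[0.0,0,0,-0.04,0,0,0]]'
python3 -m handwheel '[[0,-0.03,-0.004,0,0,0,0],[0,-0.06,-0.004,0,0,0,0],[0,-0.06,-0.004,0,0,0,0],[0,-0.06,-0.004,0,0,0,0],[0,-0.06,-0.004,0,0,0,0],[0,-0.06,-0.004,0,0,0,0],[0,-0.06,-0.004,0,0,0,0],[0,-0.06,-0.004,0,0,0,0],[0,-0.06,-0.004,0,0,0,0],[0,-0.06,-0.004,0,0,0,0],[0,-0.06,-0.004,0,0,0,0],[0,-0.03,-0.004,0,0,0,0]]'
python3 -m handwheel '[[0,0,0,0.05,0,0,0],[0,0,0,0.05,0,0,0],[0,0,0,0,0,0,0]]'
python3 - <<'E'
from m import *
plan(.5245,-.2253,.15,1.9)
grab('wrist','wI')
E
```

```text
time: 25.92
position: [0.5512, 0.4374, 0.3667]
tool_rot: [2.187, 2.255, 0.008]
ft_force: [0.3, -0.1, -0.7]
grip_width: 0.567
grip_force: 30.0
time: 27.42
position: [0.5224, -0.2281, 0.3628]
tool_rot: [2.191, 2.249, 0.001]
ft_force: [0.2, 0.7, -1.6]
grip_width: 0.571
grip_force: 30.0
time: 27.8
position: [0.5219, -0.2224, 0.2592]
tool_rot: [-2.182, -2.252, 0.003]
ft_force: [-0.2, 0.1, 0.3]
grip_width: 0.571
grip_force: 30.0
t 27.80 pos [ 0.5219 -0.2224  0.2592] psi 1.8 tilt 0.36deg q7 0.54 w 49.7mm gf 30.0 ft [-0.2  0.1  0.3]
 turn -0.1  mm now-axes [-3.   2.5] after-turn-axes [-3.   2.5] dz(tool) 109.2
```

View pics/wI.png

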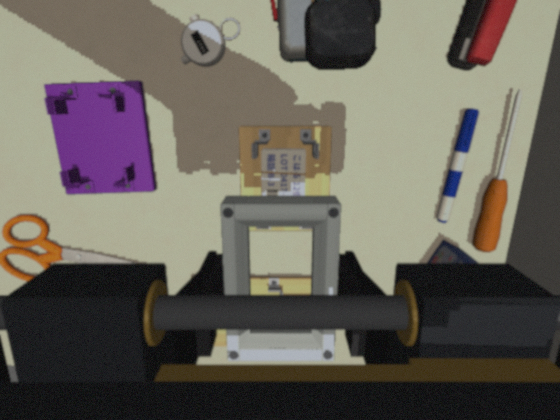

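View I shows the frame square in the fingers at (281,280), above the labels in the jig at (285,175).

Run:
```python
from m import *
im,d,ci,X=hmap('wI'); p=np.array([.522,-.2225]); 
m=(X[...,2]>.262)&(X[...,2]<.282)&(abs(X[...,0]-.522)<.023)&(abs(X[...,1]+.222)<.06)
m[:, :200]=0; print('frame part',*rect(X,m),'y range',np.percentile(X[m][:,1],[.2,99.8]),'z',np.percentile(X[m][:,2],[50,97]))
for r in (205,215,225): 
    k=np.nonzero(m[r])[0]; print(r,X[r,k[0]].round(4) if len(k) else '')
row=X[210]; k=np.nonzero((row[:,2]>.262)&(row[:,2]<.282))[0]; print('x ext',row[k,0].min(),row[k,0].max())
lab=comp(X,.5245,-.225,.05,.025,.036); print('labels',*rect(X,lab),np.median(X[lab][:,2]))
jig=comp(X,.5245,-.225,.09,.012,.05); print('jig part x',np.percentile(X[jig][:,0],[1,99]),'ymax',X[jig][:,1].max(), 'lab ymax',X[lab][:,1].max())
```

```text
frame part [ 522.  -222.4] [77.7 46. ] -89.9 y range [-0.26050822 -0.18381226] z [0.2738856  0.27549477]
205 [ 0.4991 -0.1862  0.2744]
215 [ 0.499  -0.1905  0.2743]
225 [ 0.4991 -0.1947  0.2749]
x ext 0.49540370202946493 0.5445210046395211
labels [ 522.3 -213.5] [48.2 47.1] -88.6 0.031628666611669964
jig part x [0.47489896 0.57260389] ymax -0.16508723268482448 lab ymax -0.18896635152628255
```

```bash
python3 -m handwheel '[[0,-0.003,0.004,0.05,0,0,0],[0,0,0,0.06,0,0,0],[0,0,0,0.05,0,0,0],[0,0,0,0,0,0,0],[0,0,0,0,0,0,0]]'
python3 -c "
from h import *
plan(.526,-.2255,.0315,1.9)"
```

```text
time: 28.48
position: [0.5309, -0.2275, 0.105]
tool_rot: [2.182, 2.254, 0.004]
ft_force: [-0.3, -0.6, -0.4]
grip_width: 0.571
grip_force: 30.0
t 28.48 pos [ 0.5309 -0.2275  0.105 ] psi 1.9 tilt 0.29deg q7 0.66 w 49.7mm gf 30.0 ft [-0.3 -0.6 -0.4]
 turn -0.0  mm now-axes [ 2.2 -4.9] after-turn-axes [ 2.2 -4.9] dz(tool) 73.5
```

```bash
python3 -m handwheel '[[0,0.001,-0.003,0.025,0,0,0],[0,0,0,0,0,0,0],[0,0,0,0,0,0,0]]'
python3 -c "
from h import *
import time
plan(.526,-.2255,.0315,1.9)"
```

```text
time: 28.85
position: [0.5271, -0.2261, 0.0788]
tool_rot: [2.183, 2.255, 0.003]
ft_force: [0.3, 0.8, -1.3]
grip_width: 0.569
grip_force: 30.0
t 28.85 pos [ 0.5271 -0.2261  0.0788] psi 1.9 tilt 0.21deg q7 0.68 w 49.5mm gf 30.0 ft [ 0.3  0.8 -1.3]
 turn -0.0  mm now-axes [ 0.7 -1.1] after-turn-axes [ 0.7 -1.1] dz(tool) 47.3
```

```bash
python3 -m handwheel '[[0,0,-0.001,0.02,0,0,0],[0,0,0,0.012,0,0,0],[0,0,0,0.008,0,0,0],[0,0,0,0.005,0,0,0],[0,0,0,0,0,0,0],[0,0,0,0,0,0,0]]'
python3 -c "
from h import *
plan(.526,-.2255,.0315,1.9)"
```

```text
time: 29.6
position: [0.5242, -0.2257, 0.032]
tool_rot: [-2.185, -2.256, -0.0]
ft_force: [-2.5, 1.7, 5.4]
grip_width: 0.571
grip_force: 30.0
t 29.60 pos [ 0.5242 -0.2257  0.032 ] psi 1.8 tilt 0.05deg q7 0.72 w 49.7mm gf 30.0 ft [-2.5  1.7  5.4]
 turn -0.1  mm now-axes [0.1 1.8] after-turn-axes [0.1 1.8] dz(tool) 0.5
```

```bash
python3 -m handwheel '[[0.087,0,0,0,0,0,0],[0.087,0,0,0,0,0,0],[0.087,0,0,0,0,0,0],[0.087,0,0,0,0,0,0],[0.087,0,0,-0.03,0,0,0],[0.087,0,0,-0.06,0,0,0],[0.087,0,0,-0.06,0,0,0],[0.087,0,0,-0.06,0,0,0],[0.087,0,0,-0.06,0,0,0],[0.087,0,0,-0.06,0,0,0],[0.087,-0.05,0,0,0,0,0],[0.087,-0.05,0,0,0,0,0]]'
python3 -m handwheel '[[0.087,-0.05,0,0,0,0,0],[0.087,0,0,0,0,0,0],[0.087,0,0,0,0,0,0]]'
python3 - <<'E'
from m import *
plan(.6192,.3377,.036,70)
im,d,ci=grab('wrist','wJ'); X=hmap('wJ')[3]
f=comp(X,.5245,-.225,.052,.036,.055); print('frame',*rect(X,f),np.percentile(X[f][:,2],[50,95]))
t=f&(X[...,2]<.05); j=comp(X,.5245,-.225,.09,.007,.06); print('jig',*rect(X,j))
cv2.imwrite('pics/wJc.png',cv2.resize(im[40:200,180:400],None,fx=3,fy=3))
X=hmap('top0')[3]
c=comp(X,.72,.39,.1,.04,.25); print('cup',*rect(X,c),X[c][:,2].max())
s=comp(X,.55,-.03,.2,.1,.3); print('sealer y range',np.percentile(X[s][:,1],[.2,99.8]),'x',np.percentile(X[s][:,0],[.5,99.5]),X[s][:,2].max())
E
```

```text
time: 31.1
position: [0.5289, -0.3256, 0.3624]
tool_rot: [2.18, 2.26, 0.002]
ft_force: [-0.3, -0.0, 0.2]
grip_width: 0.998
grip_force: 0.0
time: 31.48
position: [0.5292, -0.3752, 0.3611]
tool_rot: [-2.185, -2.256, -0.001]
ft_force: [0.5, -0.4, 0.1]
grip_width: 0.994
grip_force: 0.0
t 31.48 pos [ 0.5292 -0.3752  0.3611] psi 1.8 tilt 0.04deg q7 0.87 w 86.5mm gf 0.0 ft [ 0.5 -0.4  0.1]
 turn -68.2  mm now-axes [709.7 112.5] after-turn-axes [159.3 700.7] dz(tool) 325.1
frame [ 523.3 -226.1] [76.4 49.5] -87.5 [0.04669974 0.04856844]
jig [ 524.8 -229.6] [108.1 100. ] -88.2
cup [729.5 380.3] [84.  81.2] 46.3 0.15284704801301396
sealer y range [-0.12017838  0.16784139] x [0.52349864 0.57561241] 0.17524583477783873
```

View pics/wJc.png

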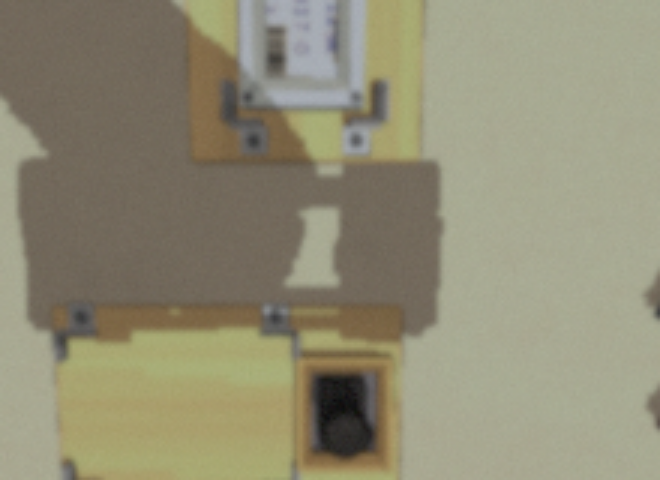

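The crop shows the frame between the guides at (300,50) and the small stamp seated in the well at (343,415). Next is the wide stamp.

```bash
python3 -m handwheel '[[0.087,0.055,0.009,0,0,0,0],[0.087,0.06,0.0095,0,0,0,0],[0.087,0.06,0.0095,0,0,0,0],[0.087,0.06,0.0095,0,0,0,0],[0.087,0.06,0.0095,0,0,0,0],[0.087,0.06,0.0095,0,0,0,0],[0.087,0.06,0.0095,0,0,0,0],[0.087,0.06,0.0095,0,0,0,0],[0.087,0.06,0.0095,0,0,0,0],[0.087,0.06,0.0095,0,0,0,0],[0.087,0.06,0.0095,0,0,0,0],[0.087,0.055,0.009,0,0,0,0]]'
python3 -m handwheel '[[0.087,0,0,0.05,0,0,-10.6],[0.087,0,0,0.05,0,0,-10.6],[0.087,0,0,0.04,0,0,-10.6],[0.087,0,0,0,0,0,-10.6],[0.087,0,0,0,0,0,-10.6],[0.087,0,0,0,0,0,-10.6],[0.087,0,0,0,0,0,-10.6],[0.087,0,0,0,0,0,0]]'
python3 -c "
from h import *
plan(.6192,.3377,.034,76)"
```

```text
time: 33.02
position: [0.6173, 0.343, 0.362]
tool_rot: [-2.178, -2.262, -0.002]
ft_force: [-0.1, 0.4, 0.6]
grip_width: 0.996
grip_force: 0.0
time: 34.02
position: [0.6178, 0.3401, 0.2221]
tool_rot: [-0.379, -3.118, -0.003]
ft_force: [0.2, -0.7, 0.1]
grip_width: 1.0
grip_force: 0.0
t 34.02 pos [0.6178 0.3401 0.2221] psi 76.1 tilt 0.09deg q7 0.96 w 87.0mm gf 0.0 ft [ 0.2 -0.7  0.1]
 turn 0.1  mm now-axes [-1.9 -2. ] after-turn-axes [-1.9 -2. ] dz(tool) 188.1
```

```bash
python3 -m handwheel '[[0.087,-0.0015,-0.002,0.05,0,0,0],[0.087,0,0,0.05,0,0,0],[0.087,0,0,0.05,0,0,0],[0.087,0,0,0.038,0,0,0],[0.087,0,0,0,0,0,0],[0.0,0,0,0,0,0,0],[0.0,0,0,0,0,0,0],[0.0,0,0,0,0,0,0],[0.0,0,0,0,0,0,0],[0.0,0,0,0,0,0,0],[0.0,0,0,0,0,0,0],[0.0,0,0,0,0,0,0]]' 20
python3 -m handwheel '[[0,0,0,0,0,0,0],[0,0,0,0,0,0,0]]'
python3 -c "
from h import *
plan(.6192,.3377,.034,76)"
```

```text
time: 35.52
position: [0.6203, 0.3355, 0.0333]
tool_rot: [-0.382, -3.118, -0.0]
ft_force: [0.5, 0.8, 1.1]
grip_width: 0.29
grip_force: 0.1
time: 35.78
position: [0.6203, 0.3356, 0.0334]
tool_rot: [-0.382, -3.118, -0.0]
ft_force: [0.5, 0.4, -0.0]
grip_width: 0.246
grip_force: 20.0
t 35.77 pos [0.6203 0.3356 0.0334] psi 76.0 tilt 0.00deg q7 1.02 w 21.4mm gf 20.0 ft [ 0.5  0.4 -0. ]
 turn 0.0  mm now-axes [1.5 1.8] after-turn-axes [1.5 1.8] dz(tool) -0.6
```

```bash
python3 -m handwheel '[[0.0,0,0,-0.04,0,0,0],[0.0,0,0,-0.06,0,0,0],[0.0,0,0,-0.06,0,0,0],[0.0,0,0,-0.06,0,0,0],[0.0,0,0,-0.06,0,0,0],[0.0,0,0,-0.06,0,0,0],[0,0,0,0,0,0,10],[0,0,0,0,0,0,10],[0,0,0,0,0,0,10],[0,0,0,0,0,0,10],[0,0,0,0,0,0,4]]'
python3 -m handwheel '[[0,-0.03,-0.027,0,0,0,0],[0,-0.041,-0.037,0,0,0,0],[0,-0.041,-0.037,0,0,0,0],[0,-0.041,-0.037,0,0,0,0],[0,-0.041,-0.037,0,0,0,0],[0,-0.041,-0.037,0,0,0,0],[0,-0.041,-0.037,0,0,0,0],[0,-0.041,-0.037,0,0,0,0],[0,-0.041,-0.037,0,0,0,0],[0,-0.041,-0.037,0,0,0,0],[0,-0.026,-0.019,0,0,0,0],[0,0,0,0,0,0,0]]'
python3 -m handwheel '[[0,0,0,0.05,0,0,0],[0,0,0,0.05,0,0,0],[0,0,0,0.04,0,0,0],[0,0,0,0,0,0,0],[0,0,0,0,0,0,0]]'
python3 - <<'E'
from m import *
plan(.5233,-.2261,.065,32)
im,d,ci=grab('wrist','wK'); X=hmap('wK')[3]; p=ctrl.get_state()['position']; z=X[...,2]
f=comp(X,.523,-.225,.04,p[2]-.018,p[2]-.004); print('foot',*rect(X,f),np.percentile(z[f],[5,50,95]))
E
```

```text
time: 37.15
position: [0.6202, 0.3355, 0.3732]
tool_rot: [-1.526, -2.746, 0.001]
ft_force: [-0.3, 0.1, -1.5]
grip_width: 0.244
grip_force: 20.0
time: 38.65
position: [0.5229, -0.2296, 0.3736]
tool_rot: [1.531, 2.743, -0.002]
ft_force: [-1.0, -0.0, 0.1]
grip_width: 0.248
grip_force: 20.0
time: 39.28
position: [0.5256, -0.2255, 0.2351]
tool_rot: [1.519, 2.747, 0.001]
ft_force: [-0.0, -0.2, -0.5]
grip_width: 0.246
grip_force: 20.0
t 39.27 pos [ 0.5256 -0.2255  0.2351] psi 32.1 tilt 0.12deg q7 1.09 w 21.4mm gf 20.0 ft [-0.  -0.2 -0.5]
 turn 0.1  mm now-axes [ 0.7 -2.3] after-turn-axes [ 0.7 -2.3] dz(tool) 170.1
foot [ 524.2 -221.2] [38.7 22.8] 89.1 [0.21995651 0.2242103  0.22833544]
```

View pics/wK.png

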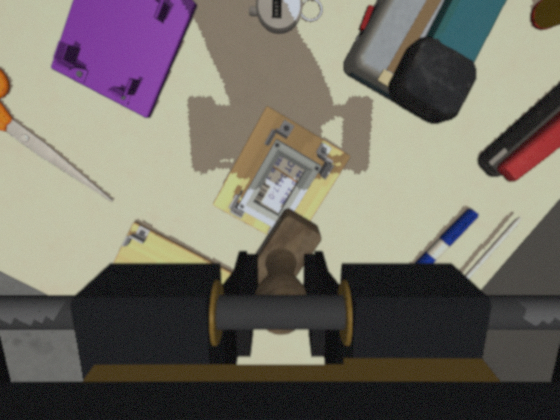

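View K shows the stamp held at (285,260) with its foot at (290,238), and the frame window over the labels at (278,180).

Run:
```python
from m import *
X=hmap('wK')[3]; z=X[...,2]; f=comp(X,.525,-.22,.06,.219,.229); P=X[f]
print('y',np.percentile(P[:,1],[.3,99.7]))
ys=np.arange(-.24,-.199,.004); L=[]
for y in ys:
    q=P[abs(P[:,1]-y)<.002]
    if len(q)>5: L.append((y,q[:,0].min(),q[:,0].max()));print(np.round(L[-1],4),len(q))
fr=comp(X,.5245,-.225,.052,.04,.055); print('frame part',*rect(X,fr), 'ymax',X[fr][:,1].max())
```

```text
y [-0.23876837 -0.20206696]
[-0.24    0.5198  0.5215] 12
[-0.236   0.517   0.5221] 59
[-0.232   0.5145  0.5213] 72
[-0.228   0.5132  0.5355] 89
[-0.224   0.5131  0.5354] 141
[-0.22    0.5131  0.5355] 255
[-0.216   0.5129  0.5334] 317
[-0.212   0.513   0.5353] 347
[-0.208   0.513   0.5354] 345
[-0.204   0.5135  0.5359] 404
frame part [ 523.  -225.7] [76.2 49.9] -88.2 ymax -0.18695587762265098
```

```bash
python3 -m handwheel '[[0,0,-0.0015,0.05,0,0,-1.5],[0,0,0,0.05,0,0,0],[0,0,0,0.045,0,0,0],[0,0,0,0,0,0,0],[0,0,0,0,0,0,0],[0,0,0,0,0,0,0]]'
python3 - <<'E'
from m import *
plan(.5245,-.2265,.0635,33.5)
im,d,ci=grab('wrist','wL'); X=hmap('wL')[3]; p=ctrl.get_state()['position']; z=X[...,2]
f=comp(X,.5245,-.22,.06,p[2]-.016,p[2]-.006); P=X[f]; print(p,'y',np.percentile(P[:,1],[.3,99.7]),np.percentile(P[:,2],[5,50,95]))
for y in np.arange(-.228,-.199,.004):
    q=P[abs(P[:,1]-y)<.002]
    if len(q)>5: print(np.round([y,q[:,0].min(),q[:,0].max()],4),len(q))
fr=comp(X,.5245,-.225,.052,.036,.0505); print('frame',*rect(X,fr))
cv2.imwrite('pics/wLc.png',cv2.resize(im[100:300,180:400],None,fx=3,fy=3))
E
```

```text
time: 40.08
position: [0.5252, -0.2273, 0.0911]
tool_rot: [1.484, 2.764, 0.002]
ft_force: [-0.2, -0.5, -0.8]
grip_width: 0.247
grip_force: 20.0
t 40.08 pos [ 0.5252 -0.2273  0.0911] psi 33.6 tilt 0.26deg q7 1.23 w 21.5mm gf 20.0 ft [-0.2 -0.5 -0.8]
 turn 0.1  mm now-axes [ 1.1 -0.2] after-turn-axes [ 1.1 -0.2] dz(tool) 27.6
[ 0.52489906 -0.22712721  0.09065693] y [-0.24083895 -0.20385216] [0.07699197 0.08020342 0.08194272]
[-0.228   0.5126  0.5351] 106
[-0.224   0.5125  0.5353] 178
[-0.22    0.5125  0.5341] 319
[-0.216   0.5124  0.534 ] 307
[-0.212   0.5121  0.5348] 360
[-0.208   0.5127  0.5347] 351
[-0.204   0.513   0.5344] 240
frame [ 523.2 -228. ] [81.  50.2] -88.2
```

View pics/wLc.png

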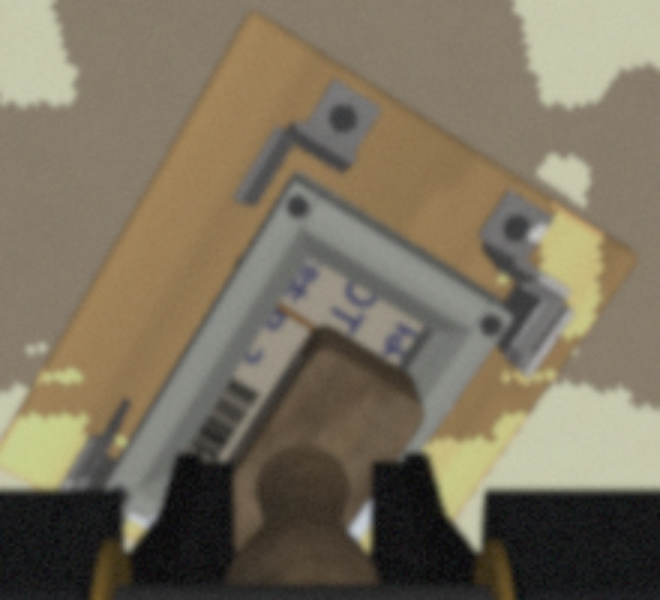

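The crop shows the foot (330,400) parallel to the frame and above its window, with the labels below.

```bash
python3 -m handwheel '[[0,0.001,0,0.01,0,0,0],[0,0,0,0.008,0,0,0],[0,0,0,0.006,0,0,0],[0,0,0,0.003,0,0,0],[0,0,0,0,0,0,0],[0,0,0,0,0,0,0]]'
python3 -c "
from h import *
plan(.5242,-.226,.0635,33.5)"
```

```text
time: 40.88
position: [0.5228, -0.226, 0.0631]
tool_rot: [-1.486, -2.767, -0.002]
ft_force: [-4.5, 2.8, 14.5]
grip_width: 0.248
grip_force: 20.0
t 40.88 pos [ 0.5228 -0.226   0.0631] psi 33.5 tilt 0.08deg q7 1.26 w 21.6mm gf 20.0 ft [-4.5  2.8 14.5]
 turn 0.0  mm now-axes [-0.8  1.2] after-turn-axes [-0.8  1.2] dz(tool) -0.4
```

```bash
python3 -m handwheel '[[0.087,0,0,0,0,0,0],[0.087,0,0,0,0,0,0],[0.087,0,0,0,0,0,0],[0.087,0,0,0,0,0,0],[0.087,0,0,-0.03,0,0,0],[0.087,0,0,-0.06,0,0,0],[0.087,0,0,-0.06,0,0,0],[0.087,0,0,-0.06,0,0,0],[0.087,0,0,-0.06,0,0,0],[0.087,0,0,-0.03,0,0,0],[0.087,-0.05,0,0,0,0,0],[0.087,-0.05,0,0,0,0,0]]'
python3 -m handwheel '[[0.087,0,0,0,0,0,-9.5],[0.087,0,0,0,0,0,0],[0.087,0,0,0,0,0,0]]'
python3 - <<'E'
from m import *
plan(.453,.424,.003,42.9)
im,d,ci=grab('wrist','wM'); X=hmap('wM')[3]; z=X[...,2]
h=comp(X,.5245,-.225,.05,.085,.12); print('handle',*rect(X,h),np.percentile(z[h],[50,97]))
f=comp(X,.5245,-.225,.052,.036,.056); print('frame+foot',*rect(X,f),np.percentile(z[f],[5,50,95]))
cv2.imwrite('pics/wMc.png',cv2.resize(im[60:300,150:450],None,fx=2,fy=2))
E
```

```text
time: 42.38
position: [0.5801, -0.3084, 0.3622]
tool_rot: [1.479, 2.77, 0.003]
ft_force: [0.3, 0.7, 2.2]
grip_width: 0.997
grip_force: 0.0
time: 42.75
position: [0.578, -0.3087, 0.3618]
tool_rot: [1.254, 2.88, 0.001]
ft_force: [0.0, 0.3, -0.2]
grip_width: 1.001
grip_force: 0.0
t 42.75 pos [ 0.578  -0.3087  0.3618] psi 42.9 tilt 0.07deg q7 1.45 w 87.1mm gf 0.0 ft [ 0.   0.3 -0.2]
 turn 0.0  mm now-axes [621.5 407.6] after-turn-axes [621.8 407.2] dz(tool) 358.8
handle [ 521.6 -226. ] [20.7 20.6] 42.8 [0.10232658 0.10454625]
frame+foot [ 523.2 -225.9] [75.9 49.8] -88.1 [0.04302135 0.04707068 0.05328985]
```

View pics/wMc.png

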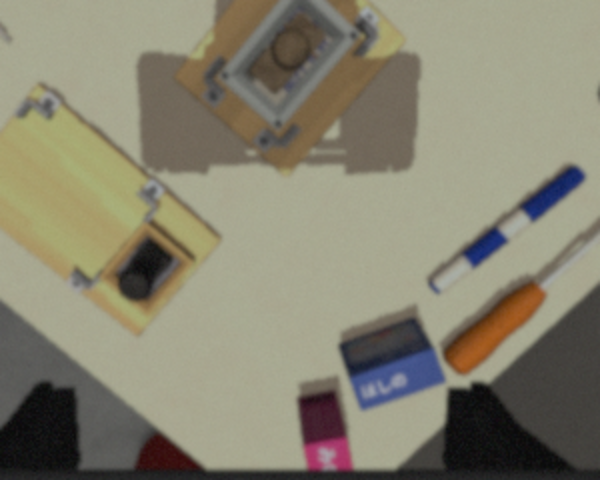

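The crop shows the wide stamp standing in the window at (290,48), its top at z = 0.103 as wanted. The ink pad is next.

```bash
python3 -m handwheel '[[0.087,0.03,0.02,0,0,0,0],[0.087,0.051,0.0335,0,0,0,0],[0.087,0.051,0.0335,0,0,0,0],[0.087,0.051,0.0335,0,0,0,0],[0.087,0.051,0.0335,0,0,0,0],[0.087,0.051,0.0335,0,0,0,0],[0.087,0.051,0.0335,0,0,0,0],[0.087,0.051,0.0335,0,0,0,0],[0.087,0.051,0.0335,0,0,0,0],[0.087,0.051,0.0335,0,0,0,0],[0.087,0.051,0.0335,0,0,0,0],[0.087,0.051,0.0335,0,0,0,0]]'
python3 -m handwheel '[[0.087,0.031,0.019,0,0,0,0],[0.087,0,0,0.06,0,0,0],[0.087,0,0,0.06,0,0,0],[0.087,0,0,0.06,0,0,0],[0.087,0,0,0.05,0,0,0],[0.087,0,0,0,0,0,0],[0.087,0,0,0,0,0,0]]'
python3 -c "
from h import *
plan(.453,.424,.003,42.9)"
```

```text
time: 44.3
position: [0.4571, 0.3902, 0.3625]
tool_rot: [-1.251, -2.881, -0.004]
ft_force: [0.4, -0.3, 1.4]
grip_width: 0.999
grip_force: 0.0
time: 45.18
position: [0.452, 0.4248, 0.1341]
tool_rot: [1.251, 2.881, 0.006]
ft_force: [0.0, 0.2, 0.3]
grip_width: 1.002
grip_force: 0.0
t 45.17 pos [0.452  0.4248 0.1341] psi 43.0 tilt 0.22deg q7 0.12 w 87.2mm gf 0.0 ft [0.  0.2 0.3]
 turn 0.1  mm now-axes [-1.3  0.2] after-turn-axes [-1.3  0.2] dz(tool) 131.1
```

```bash
python3 -m handwheel '[[0.087,-0.001,0,0.06,0,0,0],[0.087,0,0,0.04,0,0,0],[0.087,0,0,0.02,0,0,0],[0.087,0,0,0.011,0,0,0],[0.087,0,0,0,0,0,0],[0.0,0,0,0,0,0,0],[0.0,0,0,0,0,0,0],[0.0,0,0,0,0,0,0],[0.0,0,0,0,0,0,0],[0.0,0,0,0,0,0,0],[0.0,0,0,0,0,0,0]]' 30
python3 -c "
from h import *
plan(.453,.424,.003,42.9)"
```

```text
time: 46.55
position: [0.4523, 0.4233, 0.001]
tool_rot: [1.251, 2.881, 0.002]
ft_force: [0.7, -0.0, 4.5]
grip_width: 0.696
grip_force: 29.9
t 46.55 pos [0.4523 0.4233 0.001 ] psi 43.1 tilt 0.07deg q7 0.19 w 60.6mm gf 29.9 ft [ 0.7 -0.   4.5]
 turn 0.2  mm now-axes [-0.  1.] after-turn-axes [-0.  1.] dz(tool) -2.0
```

```bash
python3 -m handwheel '[[0.0,0,0,0,0,0,0],[0.0,0,0,-0.03,0,0,0],[0.0,0,0,-0.06,0,0,0],[0.0,0,0,-0.06,0,0,0],[0.0,0,0,-0.06,0,0,0],[0.0,0,0,-0.06,0,0,0],[0.0,0,0,-0.06,0,0,0],[0.0,0,0,-0.03,0,0,0],[0,0,0,0,0,0,10],[0,0,0,0,0,0,10],[0,0,0,0,0,0,10],[0,0,0,0,0,0,10]]'
python3 -m handwheel '[[0,0,0,0,0,0,10],[0,0,0,0,0,0,10],[0,0,0,0,0,0,10],[0,0,0,0,0,0,10],[0,0,0,0,0,0,10],[0,0,0,0,0,0,10],[0,0,0,0,0,0,10],[0,0,0,0,0,0,10],[0,0,0,0,0,0,10],[0,0,0,0,0,0,1],[0,0,0,0,0,0,0]]'
python3 -c "
from h import *
plan(.473,-.3954,.2,-87.95)"
```

```text
time: 48.05
position: [0.4514, 0.4224, 0.3589]
tool_rot: [2.168, 2.273, -0.004]
ft_force: [0.7, -0.9, -2.1]
grip_width: 0.698
grip_force: 29.9
time: 49.42
position: [0.4516, 0.4228, 0.3598]
tool_rot: [3.14, 0.06, -0.001]
ft_force: [-0.6, -0.5, -1.4]
grip_width: 0.702
grip_force: 29.9
t 49.42 pos [0.4516 0.4228 0.3598] psi -87.8 tilt 0.07deg q7 -2.12 w 61.1mm gf 29.9 ft [-0.6 -0.5 -1.4]
 turn 0.1  mm now-axes [ -9.9 818.4] after-turn-axes [ -7.9 818.4] dz(tool) 159.8
```

```bash
python3 -m handwheel '[[0,0,0.03,0,0,0,0],[0,0,0.06,0,0,0,0],[0,0,0.06,0,0,0,0],[0,0,0.06,0,0,0,0],[0,0,0.06,0,0,0,0],[0,0,0.06,0,0,0,0],[0,-0.001,0.06,0,0,0,0],[0,-0.001,0.06,0,0,0,0],[0,-0.001,0.06,0,0,0,0],[0,-0.001,0.06,0,0,0,0],[0,-0.001,0.06,0,0,0,0],[0,-0.001,0.06,0,0,0,0]]'
python3 -m handwheel '[[0,-0.001,0.06,0,0,0,0],[0,-0.001,0.06,0,0,0,0],[0,0,0.008,0.03,0,0,0],[0,0,0,0.06,0,0,0],[0,0,0,0.06,0,0,0],[0,0,0,0,0,0,0],[0,0,0,0,0,0,0]]'
python3 - <<'E'
from m import *
plan(.473,-.3954,.014,-87.95)
im,d,ci=grab('wrist','wN'); X=hmap('wN')[3]; z=X[...,2]; p=ctrl.get_state()['position']
f=comp(X,p[0],p[1],.075,p[2]+.008,p[2]+.026); P=X[f]; print(p,'pad',*rect(X,f),np.percentile(z[f],[5,50,95]),'x',np.percentile(P[:,0],[.3,99.7]))
q=P[P[:,0]>p[0]+.03]; print('y ext far part',np.percentile(q[:,1],[.5,99.5]))
E
```

```text
time: 50.92
position: [0.4698, -0.2581, 0.3628]
tool_rot: [-3.138, -0.06, -0.006]
ft_force: [-0.7, 1.5, 0.8]
grip_width: 0.701
grip_force: 29.9
time: 51.8
position: [0.4733, -0.3823, 0.2143]
tool_rot: [3.139, 0.056, 0.003]
ft_force: [0.3, -0.5, -1.0]
grip_width: 0.702
grip_force: 29.9
t 51.80 pos [ 0.4733 -0.3823  0.2143] psi -88.0 tilt 0.16deg q7 -0.59 w 61.1mm gf 29.9 ft [ 0.3 -0.5 -1. ]
 turn -0.0  mm now-axes [-0.8 13.1] after-turn-axes [-0.8 13.1] dz(tool) 200.3
[ 0.47372124 -0.38265259  0.21503172] pad [ 494.  -381.2] [79.5 50.5] -88.2 [0.23081001 0.23214706 0.23355392] x [0.46967425 0.51878148]
y ext far part [-0.4115326  -0.35158152]
```

View pics/wN.png

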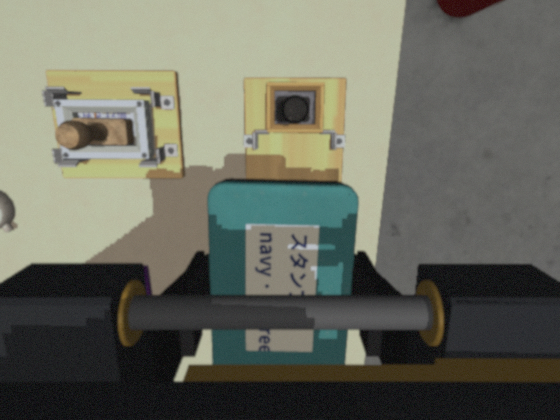

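View N shows the pad square in the fingers at (282,270), the holder and well ahead at (295,130), and the stamp standing in the frame at (105,130).

```bash
python3 -m handwheel '[[0,0,0.0135,0.05,0,0,0],[0,0,0,0.06,0,0,0],[0,0,0,0.04,0,0,0],[0,0,0,0,0,0,0],[0,0,0,0,0,0,0],[0,0,0,0,0,0,0]]'
python3 -c "
from h import *
plan(.4745,-.396,.0125,-87.95)"
```

```text
time: 52.6
position: [0.4746, -0.3962, 0.0649]
tool_rot: [3.139, 0.055, 0.006]
ft_force: [-0.1, 0.5, -1.2]
grip_width: 0.701
grip_force: 29.9
t 52.60 pos [ 0.4746 -0.3962  0.0649] psi -88.0 tilt 0.27deg q7 -0.48 w 61.0mm gf 29.9 ft [-0.1  0.5 -1.2]
 turn -0.0  mm now-axes [-0.1 -0.2] after-turn-axes [-0.1 -0.2] dz(tool) 52.4
```

```bash
python3 -m handwheel '[[0,0,0,0.02,0,0,0],[0,0,0,0.014,0,0,0],[0,0,0,0.008,0,0,0],[0,0,0,0.006,0,0,0],[0,0,0,0.003,0,0,0],[0,0,0,0,0,0,0],[0,0,0,0,0,0,0]]'
python3 -c "
from h import *
plan(.4745,-.396,.0125,-87.95)"
```

```text
time: 53.48
position: [0.4728, -0.3949, 0.012]
tool_rot: [-3.14, -0.054, -0.0]
ft_force: [-2.5, 3.8, 6.0]
grip_width: 0.701
grip_force: 29.9
t 53.48 pos [ 0.4728 -0.3949  0.012 ] psi -88.0 tilt 0.05deg q7 -0.44 w 61.0mm gf 29.9 ft [-2.5  3.8  6. ]
 turn -0.1  mm now-axes [1.7 1.2] after-turn-axes [1.7 1.2] dz(tool) -0.5
```

```bash
python3 -m handwheel '[[0.087,0,0,0,0,0,0],[0.087,0,0,0,0,0,0],[0.087,0,0,0,0,0,0],[0.087,0,0,0,0,0,0],[0.087,0,0,-0.03,0,0,0],[0.087,0,0,-0.06,0,0,0],[0.087,0,0,-0.06,0,0,0],[0.087,0,0,-0.06,0,0,0],[0.087,0,0,-0.06,0,0,0],[0.087,-0.06,-0.03,0,0,0,0],[0.087,-0.06,-0.03,0,0,0,0],[0.087,0,0,0,0,0,0]]'
python3 -m handwheel '[[0.087,0,0,0,0,0,0],[0.087,0,0,0,0,0,0]]'
python3 - <<'E'
from m import *
plan(.473,-.3954,.014,-87.95)
im,d,ci=grab('wrist','wO'); X=hmap('wO')[3]; z=X[...,2]
t=(abs(X[...,0]-.473)<.07)&(abs(X[...,1]+.395)<.06); pad=comp(X,.473,-.395,.06,.0265,.04); print('pad',*rect(X,pad),np.percentile(z[pad],[2,50,98]))
A=np.c_[X[pad][:,:2],np.ones(pad.sum())]; print('slope',np.linalg.lstsq(A,X[pad][:,2],rcond=None)[0][:2])
for n,x,y,a,b in(('wide',.523,-.226,.09,.12),('frame',.523,-.226,.036,.056),('small',.548,-.393,.07,.1),('holder',.495,-.395,.006,.04)):
    m=comp(X,x,y,.05 if n!='holder' else .12,a,b); print(n,*rect(X,m),np.percentile(z[m],[50,97]))
grab('top','top9')
E
```

```text
time: 54.98
position: [0.3737, -0.3486, 0.2853]
tool_rot: [-3.126, -0.047, -0.01]
ft_force: [-0.4, -0.7, 0.5]
grip_width: 1.003
grip_force: 0.0
time: 55.22
position: [0.3774, -0.3484, 0.2838]
tool_rot: [-3.137, -0.049, 0.01]
ft_force: [1.4, -0.5, -0.7]
grip_width: 1.0
grip_force: 0.0
t 55.23 pos [ 0.3774 -0.3484  0.2838] psi -88.2 tilt 0.43deg q7 -0.86 w 87.0mm gf 0.0 ft [ 1.4 -0.5 -0.7]
 turn -0.3  mm now-axes [94. 50.] after-turn-axes [93.8 50.4] dz(tool) 269.8
pad [ 471.6 -394.8] [93.1 61.5] 0.6 [0.02809277 0.02988801 0.03175033]
slope [ 0.00229358 -0.00094978]
wide [ 520.7 -226.5] [21.1 19.4] -41.0 [0.10215744 0.10458481]
frame [ 521.3 -222.5] [85.  48.3] -88.3 [0.04701119 0.05387485]
small [ 538.9 -390.5] [20.1  7.5] 86.8 [0.07960647 0.08446944]
holder [ 486.4 -395.4] [142.7  97.2] 1.8 [0.02603738 0.03232406]
```

View pics/wO.png

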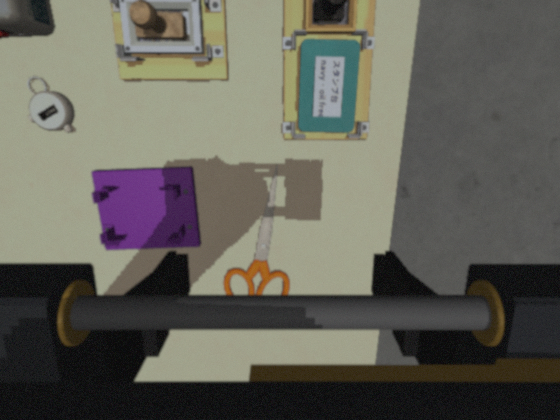

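View O shows the pad flat in the holder at (328,85), with the stamp, frame and jig in order at (175,30). The counter at (50,110) stands clear and nothing is touching the robot.

```bash
python3 -c "
from bench import ctrl
print(ctrl.close_job())"
```

```text
the job is handed in; nothing more can be done
None
```

The job is handed in: the last measurements put the labels, frame and wide stamp in the jig, the pad in its holder and the small stamp in the well, each in its place, at about 55 s of the 144 s; no verdict came back.

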